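Change over the glaze shaker and set its click dial

ROBOT

A 6-joint arm with a two-finger parallel gripper is mounted at the origin on the work surface. World frame = base frame: x ahead of the robot, y to its left, z up, the work surface at z = 0. Lengths are in m, angles in degrees, forces in N, time in s.
With the tool pointing down it reaches from about 0.4 to 0.825 m from the base axis. Payload 7 kg.
Tool frame: the origin (TCP) lies midway between the tips of the shut fingers; the grasp point (between the pads) lies 19 mm behind it; z points along the fingers, y is the direction in which the jaws open and shut (so a half turn about z gives the same grasp; the last joint's range is limited). The gripper opens to 88 mm and grips with 3 to 60 N. Pads are 19 mm wide; open, the fingers measure 130 mm over their backs; the gripper's body (78 mm by 193 mm) begins 47 mm behind the grasp point.
Start: joints at [-52.878, 20.546, 0.682, 0, -70.136, -16.507], TCP at [0.238, -0.632, 0.227] pointing down, gripper open.
Joint ranges: [-176.03, 176.03], [-82.01, 121.73], [-58.28, 71.71], [-173.87, 95.51], [-174.79, -0.11], [-173.66, 173.66]. Speed limits (degrees/s): [136.94, 136.94, 172.46, 180, 180, 180].

INTERFACE

Orientations are given as a 3x3 rotation matrix whose columns are the frame's x, y, z axes.
In Python, from rig import robot gives the robot as it stands. Calls block until the motion is done:
- robot.goto(position, orientation): joint-space move of the TCP to a pose.
- robot.servo_line(position, ori=None, speed=0.15): straight line of the TCP; ori=None keeps the orientation; speed is the mean speed in m/s.
- robot.movej(angles): joint-space move.
- robot.move_gripper(opening): opening from 0.0 (shut) to 1.0 (fully open); the grip force is fixed at half the most; returns when the fingers have stopped.
- robot.dwell(seconds).
- robot.ik(position, orientation): joint angles nearest the present ones, or None.
- robot.grab_frame(name): name is "scene" or "top" or "wrist"; returns (picture, depth): 400x640x3 uint8, red, green, blue; 400x640 float32, m along the optical axis (not along the pixel's ray), 0 where there is no reading.
- robot.camera_info(name): a dict with "vfov" (degrees; the focal length in pixels is half the picture's height over the tangent of half this angle, whatever the lens; pixels are square), "cx", "cy" (the principal point, pixels), "view" (4x4, takes a point from world to camera coordinates); the wrist camera has in their place "T_tool_cam" (4x4, takes a point from camera to tool coordinates, whose origin is the TCP and whose axes are the flange's). Camera axes: x right, y down, z forward; pixel columns grow to the right and rows downward; lengths in m; the calibration is good to about 2 mm. A picture is of the moment at which its call begins: read the wrist's pose just before it. camera_info takes no time and is no camera call.
A pose or a line that the arm cannot do raises robot.Unreachable and nothing moves.
- robot.job_done(): hands the job in, once; it reports no verdict.
Readings, each from a call of its own:
- robot.read_t(): time.
- robot.read_qpos(): joint angles.
- robot.read_qvel(): joint speeds.
- robot.read_effort(): joint torques, N m.
- robot.read_position(): TCP position.
- robot.read_tcp_rot(): TCP orientation.
- robot.read_force(): force on the tool from outside, world axes, zero at the start.
- robot.read_ft_torque(): the same for the moment, N m.
- robot.read_grip_width(): opening from 0.0 (shut) to 1.0 (fully open).
Only numpy, scipy, OpenCV 4.12 (cv2) and the standard library are available. Lean on these libraries where they do the work, as an engineer would, in place of code of your own. Each camera call takes 0.05 s, during which the arm holds its last target.

TASK

First move the finished (blue-capped) vials from the shaker into the holes of the wooden rack; then stand every fresh (orange-capped) vial upright and fully down in the shaker, one to a hole. Next turn the dial to two clicks for each fresh vial loaded, counted clockwise from its stop, and last throw the red lever fully over, away from the robot, to start the shaker. Leave the bowl, vase and brush where they are.

Things in the scene. Friction and masses are not known exactly. Their poses are not given: they have to be found in the camera images.
- fresh0: FRESH capped glaze-sample vial: straight white body 36 mm dia, 60 mm tall with a buff band, ORANGE cap 30 mm dia from 60 to 85 mm height; 85 mm tall in all, 60 to 125 g. Origin at the centre of the underside, z up the vial. Starts standing in a hole of the carrier, its underside 7 mm above the bench. Only three or all four fresh vials are there (None: absent). 
- fresh1: FRESH capped glaze-sample vial: straight white body 36 mm dia, 60 mm tall with a buff band, ORANGE cap 30 mm dia from 60 to 85 mm height; 85 mm tall in all, 60 to 125 g. Origin at the centre of the underside, z up the vial. Starts standing in a hole of the carrier, its underside 7 mm above the bench. Only three or all four fresh vials are there (None: absent). 
- fresh2: FRESH capped glaze-sample vial: straight white body 36 mm dia, 60 mm tall with a buff band, ORANGE cap 30 mm dia from 60 to 85 mm height; 85 mm tall in all, 60 to 125 g. Origin at the centre of the underside, z up the vial. Starts standing in a hole of the carrier, its underside 7 mm above the bench. Only three or all four fresh vials are there (None: absent). 
- fresh3: FRESH capped glaze-sample vial: straight white body 36 mm dia, 60 mm tall with a buff band, ORANGE cap 30 mm dia from 60 to 85 mm height; 85 mm tall in all, 60 to 125 g. Origin at the centre of the underside, z up the vial. Starts standing in a hole of the carrier, its underside 7 mm above the bench. Only three or all four fresh vials are there (None: absent). 
- done0: FINISHED capped glaze-sample vial: straight white body 36 mm dia, 60 mm tall with a blue band, BLUE cap 30 mm dia from 60 to 85 mm height; 85 mm tall in all, 60 to 125 g. Origin at the centre of the underside, z up the vial. Starts standing in one of the shaker's holes. Only two or three finished vials are there (None: absent).
- done1: FINISHED capped glaze-sample vial: straight white body 36 mm dia, 60 mm tall with a blue band, BLUE cap 30 mm dia from 60 to 85 mm height; 85 mm tall in all, 60 to 125 g. Origin at the centre of the underside, z up the vial. Starts standing in one of the shaker's holes. Only two or three finished vials are there (None: absent).
- done2: FINISHED capped glaze-sample vial: straight white body 36 mm dia, 60 mm tall with a blue band, BLUE cap 30 mm dia from 60 to 85 mm height; 85 mm tall in all, 60 to 125 g. Origin at the centre of the underside, z up the vial. Starts standing in one of the shaker's holes. Only two or three finished vials are there (None: absent).
- done3: FINISHED capped glaze-sample vial: straight white body 36 mm dia, 60 mm tall with a blue band, BLUE cap 30 mm dia from 60 to 85 mm height; 85 mm tall in all, 60 to 125 g. Origin at the centre of the underside, z up the vial. Starts standing in one of the shaker's holes. Only two or three finished vials are there (None: absent).
- carrier: Dark wooden carrier block that the fresh vials come in, loose, 0.8 kg, 160 x 160 mm, 35 mm tall, left of the shaker. Origin at the centre of its underside, z up. Four holes 39 mm dia, 28 mm deep, at x and y = +-35 mm. It may be knocked aside; it may stand anywhere at the end.
- shaker: Mint-green bench shaker, fixed, 185 mm along its x, 260 mm along its y, top 50 mm above the bench. Origin at bench height in its middle; z up, x roughly away from the robot (yaw up to 0.22 rad). Four holes in a row along y at x = 50 mm; dial at x = -45, y = -70 mm; start lever at x = -50, y = 75 mm. Vials standing in it reach 100 mm above the bench.
- shaker_hole0 (a point): Centre of the mouth of shaker hole 0 (shaker frame x 50, y -93 mm), at the top face, 50 mm above the bench. Hole 39 mm dia, 35 mm deep; a seated vial's underside is 35 mm below this point, its cap spans 75 to 100 mm above the bench.
- shaker_hole1 (a point): Centre of the mouth of shaker hole 1 (shaker frame x 50, y -31 mm), at the top face, 50 mm above the bench. Hole 39 mm dia, 35 mm deep; a seated vial's underside is 35 mm below this point, its cap spans 75 to 100 mm above the bench.
- shaker_hole2 (a point): Centre of the mouth of shaker hole 2 (shaker frame x 50, y 31 mm), at the top face, 50 mm above the bench. Hole 39 mm dia, 35 mm deep; a seated vial's underside is 35 mm below this point, its cap spans 75 to 100 mm above the bench.
- shaker_hole3 (a point): Centre of the mouth of shaker hole 3 (shaker frame x 50, y 93 mm), at the top face, 50 mm above the bench. Hole 39 mm dia, 35 mm deep; a seated vial's underside is 35 mm below this point, its cap spans 75 to 100 mm above the bench.
- rack_hole0 (a point): Centre of the mouth of rack hole 0 of the wooden rack, at its top face 50 mm above the bench; hole 39 mm dia, 35 mm deep. The rack is a fixed pale block 210 x 70 mm, 50 mm tall, right of the shaker, empty at the start, three holes 65 mm apart along its x. This frame has the rack's axes: x along the row, z up; hole 1 is the rack's middle.
- rack_hole1 (a point): Centre of the mouth of rack hole 1 of the wooden rack, at its top face 50 mm above the bench; hole 39 mm dia, 35 mm deep. The rack is a fixed pale block 210 x 70 mm, 50 mm tall, right of the shaker, empty at the start, three holes 65 mm apart along its x. This frame has the rack's axes: x along the row, z up; hole 1 is the rack's middle.
- rack_hole2 (a point): Centre of the mouth of rack hole 2 of the wooden rack, at its top face 50 mm above the bench; hole 39 mm dia, 35 mm deep. The rack is a fixed pale block 210 x 70 mm, 50 mm tall, right of the shaker, empty at the start, three holes 65 mm apart along its x. This frame has the rack's axes: x along the row, z up; hole 1 is the rack's middle.
- dial (a joint): Angle of the black click dial, rad: 0 at its stop, growing as it is turned clockwise seen from above, one click each 0.524 rad (30 degrees), nine clicks to the other stop. A spring detent (about 0.1 N m) pulls it into the nearest click when let go. It starts 0 to 3 clicks from the stop; turns either way. The white line on its bar points along the shaker's -x at 0.
- dial_grip (a point): On the dial's axis, 80 mm above the bench, where to grip it: an upright bar 48 mm long, 14 mm thick, its faces 62 to 92 mm above the bench, on a 48 mm disc. This frame turns with the dial: x along the bar (pinch across y), white line on its -x half. Pips on the plate, one per click from the stop clockwise, 30 degrees apart, larger at even clicks.
- start_lever (a joint): Angle of the red-ball start lever, rad: 0 = off, leaning towards the shaker's -x; 1.0 = on, thrown fully over to the shaker's +x. Swings about the shaker's y and stays where it is left; stiff by friction, about 1 N at the ball.
- start_lever_tip (a point): Centre of the lever's red ball, 26 mm dia, 60 mm from the pivot. The pivot is 50 mm above the bench; at off and at on the ball is 103 mm above the bench, 29 mm before or beyond the pivot along the shaker's x. Push the ball from its -x side.
- bowl: Bystander: loose terracotta bowl, 110 mm dia, 60 mm tall; origin under its centre. Leave it alone.
- vase: Bystander: loose grey clay vase, 92 mm dia, 115 mm tall; origin under its centre. Leave it alone.
- modelling_brush: Bystander: loose wooden-handled brush, 200 mm long, lying flat; origin under its middle. Leave it alone.
Not all that is in view belongs to the job. Leave any turquoise look-alike of the done2 alone.

How it is judged (in metres and radians):
On the way, in this order (a step that is already met when the one before it is completed fails the run):
1. every finished vial stands seated in the rack, let go (angle between each of done0, done1, done2, done3's own z axis and vertical below 0.15 rad and z of each of done0, done1, done2, done3 in the frame of rack_hole0 below -0.026 m and (horizontal distance between done0 and rack_hole0 below 0.008 m or horizontal distance between done0 and rack_hole1 below 0.008 m or horizontal distance between done0 and rack_hole2 below 0.008 m) and (horizontal distance between done1 and rack_hole0 below 0.008 m or horizontal distance between done1 and rack_hole1 below 0.008 m or horizontal distance between done1 and rack_hole2 below 0.008 m) and (horizontal distance between done2 and rack_hole0 below 0.008 m or horizontal distance between done2 and rack_hole1 below 0.008 m or horizontal distance between done2 and rack_hole2 below 0.008 m) and (horizontal distance between done3 and rack_hole0 below 0.008 m or horizontal distance between done3 and rack_hole1 below 0.008 m or horizontal distance between done3 and rack_hole2 below 0.008 m) and contact force between each of done0, done1, done2, done3 and the fingers below 0.3 N), for 0.2 s.
2. every fresh vial stands seated in the shaker, let go (angle between each of fresh0, fresh1, fresh2, fresh3's own z axis and vertical below 0.15 rad and z of each of fresh0, fresh1, fresh2, fresh3 in the frame of shaker_hole0 below -0.026 m and (horizontal distance between fresh0 and shaker_hole0 below 0.008 m or horizontal distance between fresh0 and shaker_hole1 below 0.008 m or horizontal distance between fresh0 and shaker_hole2 below 0.008 m or horizontal distance between fresh0 and shaker_hole3 below 0.008 m) and (horizontal distance between fresh1 and shaker_hole0 below 0.008 m or horizontal distance between fresh1 and shaker_hole1 below 0.008 m or horizontal distance between fresh1 and shaker_hole2 below 0.008 m or horizontal distance between fresh1 and shaker_hole3 below 0.008 m) and (horizontal distance between fresh2 and shaker_hole0 below 0.008 m or horizontal distance between fresh2 and shaker_hole1 below 0.008 m or horizontal distance between fresh2 and shaker_hole2 below 0.008 m or horizontal distance between fresh2 and shaker_hole3 below 0.008 m) and (horizontal distance between fresh3 and shaker_hole0 below 0.008 m or horizontal distance between fresh3 and shaker_hole1 below 0.008 m or horizontal distance between fresh3 and shaker_hole2 below 0.008 m or horizontal distance between fresh3 and shaker_hole3 below 0.008 m) and contact force between each of fresh0, fresh1, fresh2, fresh3 and the fingers below 0.3 N), for 0.2 s.
3. the dial rests at two clicks per fresh vial ((value of joint dial between 4.05879 and 4.31879 rad or (height (world z) of fresh0 below -5 m and value of joint dial between 3.01159 and 3.27159 rad) or (height (world z) of fresh1 below -5 m and value of joint dial between 3.01159 and 3.27159 rad) or (height (world z) of fresh2 below -5 m and value of joint dial between 3.01159 and 3.27159 rad) or (height (world z) of fresh3 below -5 m and value of joint dial between 3.01159 and 3.27159 rad)) and (height (world z) of fresh0 above -5 m or value of joint dial between 3.01159 and 3.27159 rad) and (height (world z) of fresh1 above -5 m or value of joint dial between 3.01159 and 3.27159 rad) and (height (world z) of fresh2 above -5 m or value of joint dial between 3.01159 and 3.27159 rad) and (height (world z) of fresh3 above -5 m or value of joint dial between 3.01159 and 3.27159 rad) and contact force between dial and the fingers below 0.3 N), for 0.3 s.
4. the start lever is thrown fully over (value of joint start_lever above 0.85 rad), for 0.2 s.
At the end, for the whole second after the job is handed in: Finished vials in rack holes, fresh ones in shaker holes: upright within 0.15 rad, within 8 mm of the hole axis, underside under 24 mm above the bench, at rest. Dial within 0.13 rad of click 6 (3.14) for three fresh vials, click 8 (4.19) for four. Lever beyond 0.85 rad (angle between each of done0, done1, done2, done3, fresh0, fresh1, fresh2, fresh3's own z axis and vertical below 0.15 rad and z of each of done0, done1, done2, done3 in the frame of rack_hole0 below -0.026 m and (horizontal distance between done0 and rack_hole0 below 0.008 m or horizontal distance between done0 and rack_hole1 below 0.008 m or horizontal distance between done0 and rack_hole2 below 0.008 m) and (horizontal distance between done1 and rack_hole0 below 0.008 m or horizontal distance between done1 and rack_hole1 below 0.008 m or horizontal distance between done1 and rack_hole2 below 0.008 m) and (horizontal distance between done2 and rack_hole0 below 0.008 m or horizontal distance between done2 and rack_hole1 below 0.008 m or horizontal distance between done2 and rack_hole2 below 0.008 m) and (horizontal distance between done3 and rack_hole0 below 0.008 m or horizontal distance between done3 and rack_hole1 below 0.008 m or horizontal distance between done3 and rack_hole2 below 0.008 m) and z of each of fresh0, fresh1, fresh2, fresh3 in the frame of shaker_hole0 below -0.026 m and (horizontal distance between fresh0 and shaker_hole0 below 0.008 m or horizontal distance between fresh0 and shaker_hole1 below 0.008 m or horizontal distance between fresh0 and shaker_hole2 below 0.008 m or horizontal distance between fresh0 and shaker_hole3 below 0.008 m) and (horizontal distance between fresh1 and shaker_hole0 below 0.008 m or horizontal distance between fresh1 and shaker_hole1 below 0.008 m or horizontal distance between fresh1 and shaker_hole2 below 0.008 m or horizontal distance between fresh1 and shaker_hole3 below 0.008 m) and (horizontal distance between fresh2 and shaker_hole0 below 0.008 m or horizontal distance between fresh2 and shaker_hole1 below 0.008 m or horizontal distance between fresh2 and shaker_hole2 below 0.008 m or horizontal distance between fresh2 and shaker_hole3 below 0.008 m) and (horizontal distance between fresh3 and shaker_hole0 below 0.008 m or horizontal distance between fresh3 and shaker_hole1 below 0.008 m or horizontal distance between fresh3 and shaker_hole2 below 0.008 m or horizontal distance between fresh3 and shaker_hole3 below 0.008 m) and (value of joint dial between 4.05879 and 4.31879 rad or (height (world z) of fresh0 below -5 m and value of joint dial between 3.01159 and 3.27159 rad) or (height (world z) of fresh1 below -5 m and value of joint dial between 3.01159 and 3.27159 rad) or (height (world z) of fresh2 below -5 m and value of joint dial between 3.01159 and 3.27159 rad) or (height (world z) of fresh3 below -5 m and value of joint dial between 3.01159 and 3.27159 rad)) and (height (world z) of fresh0 above -5 m or value of joint dial between 3.01159 and 3.27159 rad) and (height (world z) of fresh1 above -5 m or value of joint dial between 3.01159 and 3.27159 rad) and (height (world z) of fresh2 above -5 m or value of joint dial between 3.01159 and 3.27159 rad) and (height (world z) of fresh3 above -5 m or value of joint dial between 3.01159 and 3.27159 rad) and value of joint start_lever above 0.85 rad and linear speed of each of fresh0, fresh1, fresh2, fresh3, done0, done1, done2, done3 below 0.03 m/s); the robot touches nothing.
It fails at once if the bowl is pushed more than 30 mm (distance of bowl from where it was at the start of the episode above 0.03 m).
It fails at once if the vase is pushed more than 30 mm (distance of vase from where it was at the start of the episode above 0.03 m).
It fails at once if the modelling brush is pushed more than 30 mm (distance of modelling_brush from where it was at the start of the episode above 0.03 m).
Of fresh0, fresh1, fresh2, fresh3 only 3 to 4 are there at a start; the rules pass over those that are not, and their reading is None.
Of done0, done1, done2, done3 only 2 to 3 are there at a start; the rules pass over those that are not, and their reading is None.
At some moment in a run one of carrier may be knocked a few centimetres aside while the robot is not near it.
It also fails if it takes over 210 s, if anything falls off the work surface, if the arm or the gripper's body presses on something with over 40 N, if the wrist force passes 120 N, or if a joint passes its speed limit or range.

## Working session

There is one attempt and no reset: what is moved stays moved. The work goes in short steps, each a Python script; the robot and the scene stay as the last script left them, time stands still between calls to the robot, and variables do not carry over. Pictures are saved under pics/ and viewed, and the job is handed in when it is done.

```bash
mkdir -p pics; ls
python3 - <<'E'
from rig import robot
import cv2,numpy as np
for n in("scene","top","wrist"):
    p,d=robot.grab_frame(n); cv2.imwrite(f"pics/a_{n}.png",p[:,:,::-1]); np.savez(f"a_{n}.npz",p=p,d=d)
    i=robot.camera_info(n); print(n,{k:(np.round(v,3).tolist()) for k,v in i.items()})
print(robot.read_t(),robot.read_position(),robot.read_tcp_rot())
E
```

```text
pics
scene {'vfov': 56.005, 'cx': 323.457, 'cy': 202.652, 'view': [[-0.719, 0.695, 0.006, 0.442], [0.455, 0.478, -0.752, -0.223], [-0.525, -0.538, -0.66, 1.2], [0.0, 0.0, 0.0, 1.0]]}
top {'vfov': 44.476, 'cx': 316.578, 'cy': 202.443, 'view': [[0.001, -1.0, 0.009, 0.018], [-0.986, -0.003, -0.168, 0.621], [0.168, -0.009, -0.986, 1.303], [0.0, 0.0, 0.0, 1.0]]}
wrist {'vfov': 67.592, 'cx': 322.327, 'cy': 202.052, 'T_tool_cam': [[0.0, -0.968, -0.252, 0.068], [1.0, 0.0, 0.0, 0.001], [-0.0, -0.252, 0.968, -0.158], [0.0, 0.0, 0.0, 1.0]]}
0.15 [ 0.23749253 -0.63144035  0.22585494] [[-9.36003572e-01 -3.51990023e-01 -5.80065557e-04]
 [-3.51990472e-01  9.36002892e-01  1.13740526e-03]
 [ 1.42587735e-04  1.26879294e-03 -9.99999185e-01]]
```

View pics/a_scene.png

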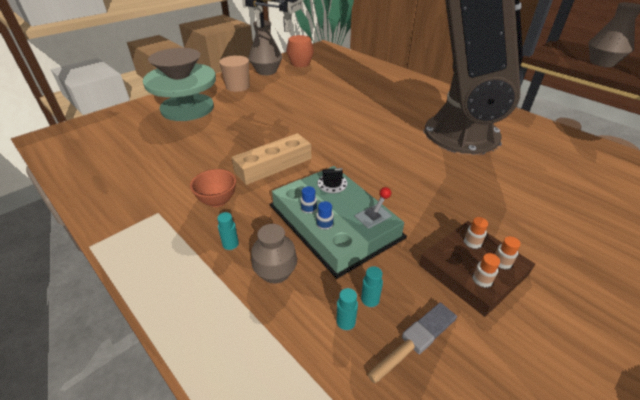

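View pics/a_top.png

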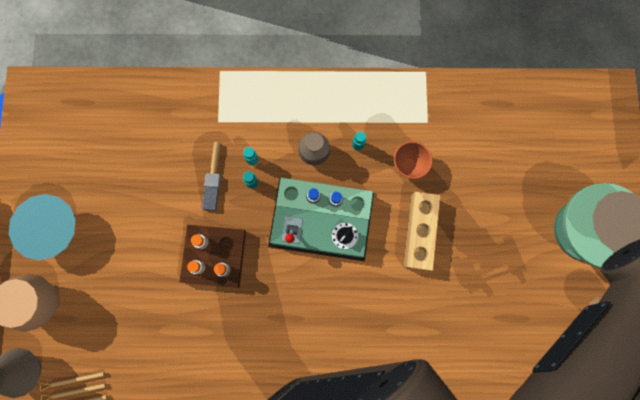

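```bash
cat > h.py <<'E'
import numpy as np,cv2
from rig import robot
def K(i): return 200/np.tan(np.radians(i['vfov']/2))
def cloud(name,d,T=None):
    i=robot.camera_info(name);f=K(i)
    v,u=np.mgrid[:400,:640]
    P=np.stack([(u-i['cx'])/f*d,(v-i['cy'])/f*d,d],-1)
    M=np.linalg.inv(i['view']) if T is None else T
    W=P@M[:3,:3].T+M[:3,3]; W[d<=0]=np.nan
    return W
def wristT(pos,R):
    T=np.eye(4);T[:3,:3]=R;T[:3,3]=pos
    return T@robot.camera_info('wrist')['T_tool_cam']
def wrist():
    pos=np.array(robot.read_position());R=np.array(robot.read_tcp_rot())
    p,d=robot.grab_frame('wrist')
    return p,d,wristT(pos,R)
def proj(name,X,T=None):
    i=robot.camera_info(name);f=K(i)
    M=np.array(i['view']) if T is None else np.linalg.inv(T)
    c=M[:3,:3]@np.asarray(X,float)+M[:3,3]
    return np.array([c[0]/c[2]*f+i['cx'],c[1]/c[2]*f+i['cy']])
def save(p,n): cv2.imwrite(f'pics/{n}.png',p[:,:,::-1])
E
python3 - <<'E'
from h import *
z=np.load('a_top.npz');p,d=z['p'],z['d'];W=cloud('top',d)
hsv=cv2.cvtColor(p,cv2.COLOR_RGB2HSV)
H=W[...,2]
print('bench z',np.nanmedian(H[300:330,150:250]))
def rect(m,n):
    m=m&np.isfinite(H); xy=W[m][:,:2].astype(np.float32)*1000
    r=cv2.minAreaRect(xy); print(n,m.sum(),np.round(r[0],1),np.round(r[1],1),round(r[2],2), 'z',np.median(H[m]))
reg=np.zeros(H.shape,bool);reg[170:270,265:380]=1
rect(reg&(abs(H-.05)<.006),'shaker')
reg=np.zeros(H.shape,bool);reg[185:275,395:445]=1
rect(reg&(abs(H-.05)<.006),'rack')
reg=np.zeros(H.shape,bool);reg[220:295,170:250]=1
rect(reg&(abs(H-.035)<.006),'carrier')
for n,lo,hi in(('orange',5,18),('blue',105,125),('turq',84,98),('red',0,4)):
    m=(hsv[...,0]>=lo)&(hsv[...,0]<=hi)&(hsv[...,1]>150)&(hsv[...,2]>60)&(H>.06)
    k,l,s,c=cv2.connectedComponentsWithStats(m.astype(np.uint8))
    for j in range(1,k):
        if s[j,4]>25:
            mm=l==j;t=mm&(H>np.nanpercentile(H[mm],80)-.004); print(n,s[j],c[j].round(),W[t].mean(0).round(4),H[mm].max().round(3))
c=p[170:300,170:450];save(cv2.resize(c,None,fx=2.8,fy=2.8,interpolation=cv2.INTER_CUBIC),'b_crop')
E
```

```text
bench z 0.000798536800161509
shaker 4876 [581.8   6. ] [259.9 185.8] 81.64 z 0.05117403118033037
rack 1449 [ 544.9 -274. ] [ 72.2 211.3] 82.19 z 0.05079888978850122
carrier 2601 [475.1 307.5] [161.4 160. ] 84.82 z 0.035774064789183324
orange [399 141  18   7  33] [408. 143.] [ 0.789  -0.2343  0.0634] 0.067
orange [423 155   9  20  34] [428. 166.] [ 0.7244 -0.2929  0.0623] 0.067
orange [191 235  12  11 104] [197. 240.] [0.513  0.3385 0.0933] 0.098
orange [187 261  13  11 108] [193. 266.] [0.4434 0.3446 0.0942] 0.099
orange [214 263  12  12 104] [219. 269.] [0.4363 0.2751 0.0943] 0.101
blue [309 188  10  11  86] [313. 193.] [0.637 0.029 0.102] 0.108
blue [332 192  10  11  87] [336. 197.] [ 0.6281 -0.0327  0.1027] 0.109
turq [354 132  12  14 115] [359. 138.] [ 0.7997 -0.1004  0.0866] 0.09
turq [244 148  12  13 113] [249. 154.] [0.7546 0.2062 0.087 ] 0.091
turq [244 172  12  11 105] [249. 177.] [0.6853 0.2053 0.0869] 0.092
red [285 234   9   8  56] [289. 238.] [0.5168 0.0911 0.115 ] 0.121
```

View pics/b_crop.png

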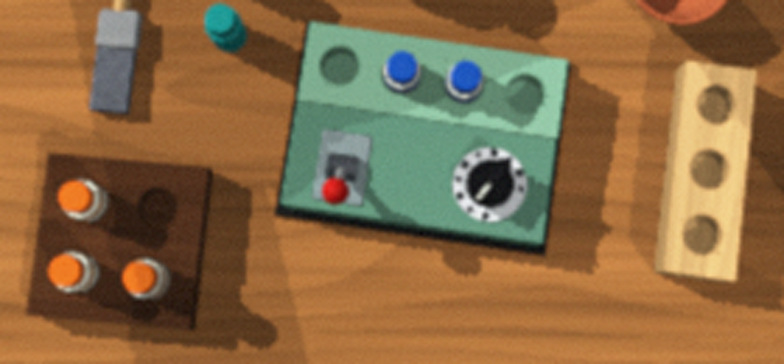

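```bash
cat >> h.py <<'E'
def Rdown(yaw,flip=False):
    a=np.radians(yaw)+(np.pi if flip else 0)
    y=np.array([np.cos(a),np.sin(a),0]);z=np.array([0,0,-1.]);x=np.cross(y,z)
    return np.stack([x,y,z],1)
E
python3 - <<'E'
from h import *
for f in(0,1):
    for P in([.632,-.002,.2],[.545,-.274,.2],[.475,.307,.2],[.44,.345,.08],[.609,-.283,.08],[.65,.12,.08]):
        q=robot.ik(P,Rdown(-8.4,f));print(f,P,None if q is None else np.round(q,0))
E
```

```text
0 [0.632, -0.002, 0.2] [ 17.  18.  -7.   0. -65. 154.]
0 [0.545, -0.274, 0.2] None
0 [0.475, 0.307, 0.2] [ 53.  11. -16.   0. -63. 119.]
0 [0.44, 0.345, 0.08] [ 58.  18. -25.   0. -47. 113.]
0 [0.609, -0.283, 0.08] None
0 [0.65, 0.12, 0.08] [ 27.  26. -11.   0. -53. 144.]
1 [0.632, -0.002, 0.2] [ 17.  18.  -7.   0. -65. -26.]
1 [0.545, -0.274, 0.2] [ -8.  16. -10.   0. -64.  -0.]
1 [0.475, 0.307, 0.2] [ 53.  11. -16.   0. -63. -61.]
1 [0.44, 0.345, 0.08] [ 58.  18. -25.   0. -47. -67.]
1 [0.609, -0.283, 0.08] [ -8.  27. -10.   0. -53.  -0.]
1 [0.65, 0.12, 0.08] [ 27.  26. -11.   0. -53. -36.]
```

Run:
```python
from h import *
R=Rdown(-8.4,1)
for n,P in(('rack',[.545,-.274,.24]),('shak',[.61,0.0,.26])):
    robot.goto(P,R); robot.dwell(.3)
    p,d,T=wrist(); save(p,'c_'+n); np.savez('c_'+n,p=p,d=d,T=T)
    print(n,robot.read_t(),robot.read_position(), robot.read_force())
```

```text
rack 2.225 [ 0.54479658 -0.27442825  0.23993164] [ 0.68263756 -0.14687357  0.75246072]
shak 3.6667 [ 0.60997334 -0.0008009   0.25997483] [ 0.46493609 -0.61050208 -0.85088225]
```

View pics/c_rack.png

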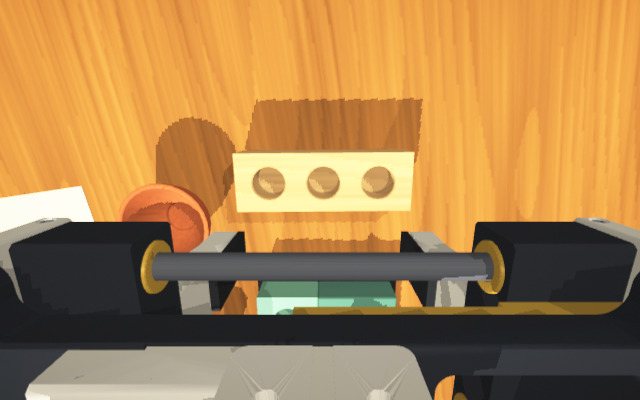

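View pics/c_shak.png

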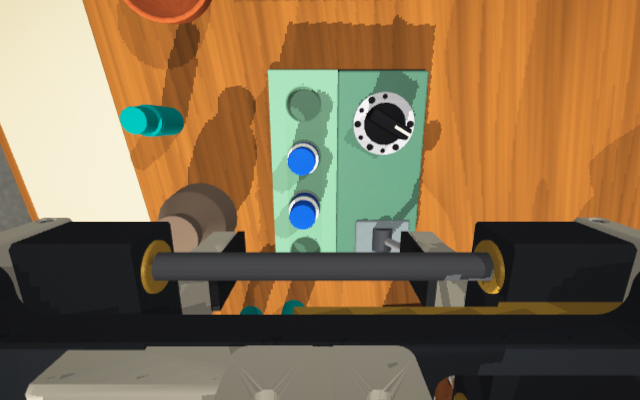

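```bash
cat >> h.py <<'E'
def plane_pts(name,T,z0):
    i=robot.camera_info(name);f=K(i)
    v,u=np.mgrid[:400,:640]
    M=np.linalg.inv(i['view']) if T is None else T
    D=np.stack([(u-i['cx'])/f,(v-i['cy'])/f,np.ones(u.shape)],-1)@M[:3,:3].T
    s=(z0-M[2,3])/D[...,2]
    return M[:3,3]+D*s[...,None]
def holes(name,d,T,ztop,near,rad=.035):
    """fit hole circle at plane ztop near a guess: pixels whose ray passes ztop plane but measured is deeper"""
    W=cloud(name,d,T);Q=plane_pts(name,T,ztop)
    r=np.hypot(Q[...,0]-near[0],Q[...,1]-near[1])
    m=(r<rad)&(W[...,2]<ztop-.005)
    k,l,s,c=cv2.connectedComponentsWithStats(m.astype(np.uint8))
    if k<2:return None
    j=1+np.argmax(s[1:,4]); mm=l==j
    pts=Q[mm][:,:2]
    (cx,cy),R=cv2.minEnclosingCircle((pts*1000).astype(np.float32))
    return pts.mean(0).round(4),(round(cx/1000,4),round(cy/1000,4)),round(R,1),int(s[j,4])
def cap(name,p,d,T,ztop,near,hue,rad=.03):
    W=cloud(name,d,T);hsv=cv2.cvtColor(p,cv2.COLOR_RGB2HSV)
    r=np.hypot(W[...,0]-near[0],W[...,1]-near[1])
    m=(r<rad)&(abs(W[...,2]-ztop)<.005)&(hsv[...,0]>=hue[0])&(hsv[...,0]<=hue[1])&(hsv[...,1]>100)
    if m.sum()<10:return None
    pts=W[m][:,:2];(cx,cy),R=cv2.minEnclosingCircle((pts*1000).astype(np.float32))
    return pts.mean(0).round(4),(round(cx/1000,4),round(cy/1000,4)),round(R,1),int(m.sum()),W[m][:,2].mean().round(4)
ORG=(3,20);BLU=(100,130)
E
python3 - <<'E'
from h import *
zr=np.load('c_rack.npz');zs=np.load('c_shak.npz');zt=np.load('a_top.npz')
for g in([.6093,-.2828],[.5449,-.274],[.4805,-.2652]):
    print('rack w',holes('wrist',zr['d'],zr['T'],.05,g)); print('   t',holes('top',zt['d'],None,.0508,g))
Wr=cloud('wrist',zr['d'],zr['T']);Ws=cloud('wrist',zs['d'],zs['T'])
print('rack top z',np.median(Wr[155:165,250:400,2]),'shaker',np.median(Ws[80:240,345:352,2]))
m=(abs(Wr[...,2]-.05)<.006);m[:140]=0;m[220:]=0;m[:,:225]=0;m[:,420:]=0
print(cv2.minAreaRect((Wr[m][:,:2]*1000).astype(np.float32)))
m=(abs(Ws[...,2]-.05)<.006);m[250:]=0;m[:,:260]=0;m[:,435:]=0
print(cv2.minAreaRect((Ws[m][:,:2]*1000).astype(np.float32)))
for g in([.617,-.093],[.645,.091]):
    print('sh w',holes('wrist',zs['d'],zs['T'],.05,g));print('   t',holes('top',zt['d'],None,.051,g))
for g in([.6357,.0294],[.6268,-.0319]):
    print('cap w',cap('wrist',zs['p'],zs['d'],zs['T'],.1,g,BLU));print('   t',cap('top',zt['p'],zt['d'],None,.101,g,BLU))
E
```

```text
rack w (array([ 0.6066, -0.284 ]), (0.6066, -0.2838), 19.0, 786)
   t (array([ 0.609 , -0.2824]), (0.6091, -0.2817), 19.9, 146)
rack w (array([ 0.5429, -0.2751]), (0.543, -0.275), 19.1, 796)
   t (array([ 0.5439, -0.2735]), (0.5428, -0.2729), 20.1, 148)
rack w (array([ 0.4792, -0.2662]), (0.4792, -0.2659), 19.1, 794)
   t (array([ 0.4804, -0.2644]), (0.4818, -0.2667), 21.3, 157)
rack top z nan shaker nan
((542.9163818359375, -274.2147216796875), (70.33633422851562, 210.91600036621094), 82.0121841430664)
((577.0512084960938, -13.026657104492188), (221.2657012939453, 185.7316436767578), 81.61833190917969)
sh w (array([ 0.618 , -0.0934]), (0.6181, -0.0931), 19.1, 876)
   t (array([ 0.6196, -0.0934]), (0.6213, -0.0943), 20.9, 149)
sh w (array([0.6444, 0.0832]), (0.645, 0.0878), 18.5, 365)
   t (array([0.6465, 0.0906]), (0.6447, 0.0905), 21.2, 147)
cap w (array([0.6364, 0.0279]), (0.6366, 0.0284), 14.7, 520, np.float64(0.0996))
   t (array([0.6377, 0.0292]), (0.6376, 0.0287), 14.6, 85, np.float64(0.101))
cap w (array([ 0.6273, -0.0327]), (0.6274, -0.0324), 14.7, 589, np.float64(0.0996))
   t (array([ 0.6281, -0.0319]), (0.6285, -0.0317), 14.7, 90, np.float64(0.1013))
```

```bash
cat >> h.py <<'E'
R0=Rdown(-8.2,1)
def st(n=''): print(n,'t',round(robot.read_t(),2),'pos',np.round(robot.read_position(),4),'F',np.round(robot.read_force(),2),'grip',round(robot.read_grip_width(),3))
def pick(xy,zb,op=1.0,zup=.2,R=R0,speed=.12):
    xy=list(xy)
    robot.goto(xy+[zup],R); robot.move_gripper(op)
    robot.servo_line(xy+[zb+.062],speed=speed)
    robot.move_gripper(0); st('gripped')
    robot.servo_line(xy+[zb+.066],speed=.05); 
    robot.servo_line(xy+[zup],speed=.15); st('lifted')
def held():
    p,d,T=wrist(); return p,d,T
E
python3 - <<'E'
from h import *
pick([.6273,-.0326],.015)
robot.dwell(.2)
p,d,T=wrist();save(p,'d_held');np.savez('d_held',p=p,d=d,T=T)
E
```

```text
gripped t 6.4 pos [ 0.6273 -0.0326  0.0769] F [ 0.61  0.2  -0.34] grip 0.331
lifted t 7.59 pos [ 0.6266 -0.0326  0.1989] F [ 0.52  0.28 -1.67] grip 0.331
```

View pics/d_held.png

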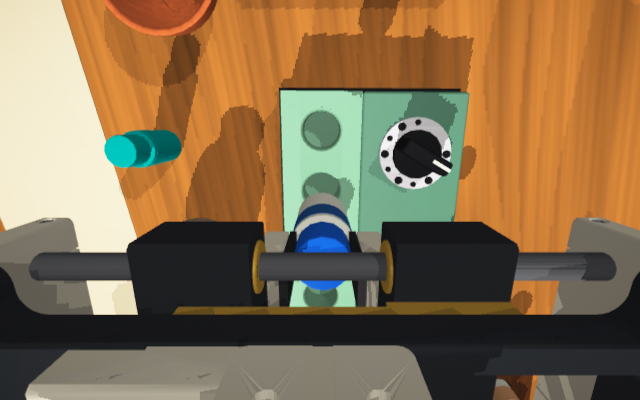

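```bash
cat >> h.py <<'E'
def heldpose(p,d,T):
    """fit held vial: body/cap points in tool frame"""
    i=robot.camera_info('wrist');C=cloud('wrist',d,np.array(i['T_tool_cam']))
    x,y,z=C[...,0],C[...,1],C[...,2]
    m=(abs(y)<.03)&(abs(x)<.035)&(z>-.02)&(z<.07)
    m[:150]=0
    out=[]
    for z0 in np.arange(-.02,.065,.008):
        mm=m&(z>=z0)&(z<z0+.008)&(x<.03)
        if mm.sum()>10:
            out.append((round(z0*1e3),int(mm.sum()),*(np.round(np.percentile(y[mm],[2,98])*1e3,1)),round(1e3*np.percentile(x[mm],98),1)))
    return out
E
python3 - <<'E'
from h import *
z=np.load('d_held.npz')
for o in heldpose(z['p'],z['d'],z['T']):print(o)
pos=z['T']@np.linalg.inv(robot.camera_info('wrist')['T_tool_cam'])
for zz in(-.023,0,.062):print(proj('wrist',(pos@[0,0,zz,1])[:3],z['T']))
C=cloud('wrist',z['d'],np.array(robot.camera_info('wrist')['T_tool_cam']))
for v in range(190,290,8):print(v,z['p'][v,323],np.round(C[v,323]*1e3,1))
E
```

```text
(-20, 719, np.float64(-27.2), np.float64(28.7), np.float64(14.9))
(-12, 563, np.float64(-28.1), np.float64(28.7), np.float64(14.8))
(-4, 625, np.float64(-14.7), np.float64(16.4), np.float64(17.6))
(4, 250, np.float64(-15.2), np.float64(16.5), np.float64(18.3))
(12, 180, np.float64(-15.6), np.float64(16.4), np.float64(18.3))
(20, 131, np.float64(-14.6), np.float64(15.7), np.float64(18.2))
(28, 124, np.float64(-15.0), np.float64(14.8), np.float64(17.9))
(36, 131, np.float64(-15.2), np.float64(15.2), np.float64(17.9))
(44, 107, np.float64(-15.7), np.float64(16.1), np.float64(17.9))
(52, 90, np.float64(-15.2), np.float64(15.3), np.float64(17.8))
[320.71976495 264.88483178]
[320.9551707  246.42118551]
[321.36232713 214.48656988]
190 [ 85 120  95] [ -7.5   1.5 184.8]
198 [145 143 131] [17.6  1.2 43.4]
206 [20 51 89] [18.3  1.2 20. ]
214 [152 150 137] [17.6  1.2  5.4]
222 [ 19  56 126] [15.2  1.1 -1.8]
230 [ 14  55 127] [ 14.9   1.1 -13.8]
238 [ 28 112 232] [ 14.2   1.1 -23.1]
246 [ 25 114 237] [ 10.    1.1 -23. ]
254 [50 51 52] [ 31.5   1.  -79.5]
262 [72 72 73] [ 30.3   1.  -82.2]
270 [71 70 72] [ 28.8   1.  -83.9]
278 [59 59 60] [ 26.1   1.  -83.3]
286 [ 25 105 224] [-12.1   1.1 -22.1]
```

```bash
cat >> h.py <<'E'
def place(xy,zb,zup=.2,R=R0,op=.6):
    xy=np.array(xy,float); off=np.zeros(2)
    robot.goto([*xy,zup],R)
    zt=.05+.062  # underside at rim
    robot.servo_line([*xy,zt+.006],speed=.15); robot.dwell(.15)
    f0=np.array(robot.read_force()); z=zt+.006; k=0
    while z>zb+.063+1e-6:
        z=max(z-(.003 if z>zt-.012 else .006),zb+.063)
        robot.servo_line([*(xy+off),z],speed=.06)
        f=np.array(robot.read_force())-f0
        if abs(f[2])>8 or np.hypot(f[0],f[1])>8:
            print('contact z',round(z-zt,4),'off',off,'f',f.round(1))
            if k>=16: print('GIVE UP');return False
            if z>zt-.006:
                z=zt+.003; robot.servo_line([*(xy+off),z],speed=.08)
                a=k*np.pi/4*1.0; r=.0012 if k<8 else .0022
                off=r*np.array([np.cos(a),np.sin(a)])
            else:
                off=off+.0004*f[:2]/max(1,np.hypot(f[0],f[1]))*1
            k+=1
    st('seated'); 
    robot.move_gripper(op); robot.dwell(.1); st('released')
    robot.servo_line([*(xy+off),zup],speed=.15)
    return True
E
python3 - <<'E'
from h import *
robot.servo_line([.6273,-.0326,.215])
print(place([.6070,-.284],.015))
pick([.6366,.0282],.015); robot.dwell(.2)
z=held()
for o in heldpose(*z):print(*o)
E
```

```text
seated t 12.43 pos [ 0.6068 -0.2839  0.0777] F [-0.12 -0.28 -0.26] grip 0.335
released t 13.18 pos [ 0.607 -0.284  0.078] F [-0.09  0.91 -0.13] grip 0.599
True
gripped t 18.26 pos [0.6366 0.0282 0.0769] F [ 0.6   0.07 -0.64] grip 0.334
lifted t 19.45 pos [0.6359 0.0281 0.1989] F [-0.05 -0.12 -1.09] grip 0.336
-20 721 -27.0 28.8 14.3
-12 562 -28.3 28.6 14.3
-4 630 -15.0 15.9 17.0
4 247 -15.1 16.7 17.8
12 177 -15.5 15.9 17.9
20 130 -14.6 17.1 17.9
28 131 -15.1 15.1 17.5
36 127 -15.0 16.7 17.3
44 109 -15.3 15.4 17.4
52 93 -15.2 15.3 17.4
```

Run:
```python
from h import *
print(place([.4796,-.2661],.015))
robot.goto([.545,-.274,.26],R0);robot.dwell(.2)
p,d,T=wrist();save(p,'e_rack')
for g in([.6066,-.284],[.4792,-.2661]):print(cap('wrist',p,d,T,.1,g,BLU))
robot.goto([.475,.307,.26],R0);robot.dwell(.2)
p,d,T=wrist();save(p,'e_car');np.savez('e_car',p=p,d=d,T=T)
for g in([.513,.3385],[.4434,.3446],[.4363,.2751]):print(cap('wrist',p,d,T,.092,g,ORG))
st()
```

```text
seated t 24.31 pos [ 0.4795 -0.2661  0.0777] F [-0.15  0.5  -1.31] grip 0.334
released t 25.05 pos [ 0.4796 -0.2661  0.078 ] F [ 0.65 -0.07  0.75] grip 0.599
True
(array([ 0.606 , -0.2847]), (0.6064, -0.2844), 14.6, 550, np.float64(0.0996))
(array([ 0.48  , -0.2665]), (0.4799, -0.266), 14.3, 542, np.float64(0.0995))
(array([0.5134, 0.3239]), (0.5167, 0.3278), 14.9, 54, np.float64(0.0903))
(array([0.4457, 0.3309]), (0.4474, 0.3338), 14.8, 53, np.float64(0.0904))
(array([0.4389, 0.2628]), (0.441, 0.2639), 14.8, 41, np.float64(0.0906))
 t 29.07 pos [0.4753 0.3065 0.26  ] F [ 0.18 -0.18  0.78] grip 0.604
```

View pics/e_rack.png

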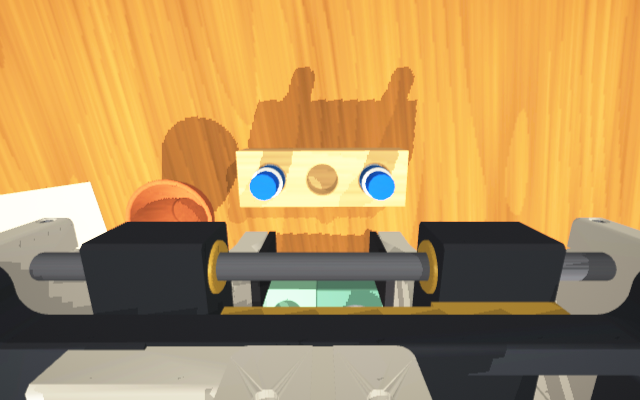

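View pics/e_car.png

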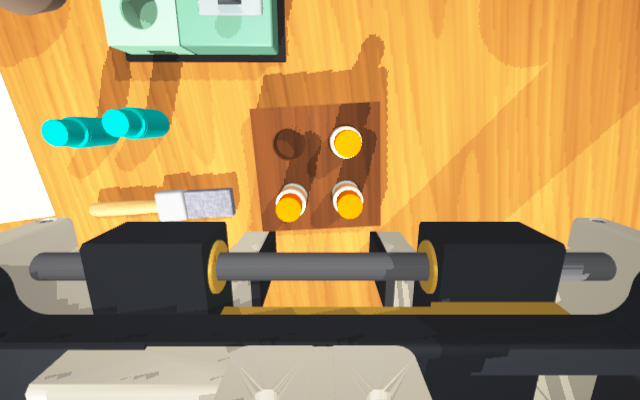

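```bash
sed -i 's/ORG=(3,20)/ORG=(3,30)/' h.py
python3 - <<'E'
from h import *
z=np.load('e_car.npz')
for g in([.513,.3385],[.4434,.3446],[.4363,.2751]):print(cap('wrist',z['p'],z['d'],z['T'],.092,g,ORG))
robot.goto([.625,.07,.26],R0);robot.dwell(.2)
p,d,T=wrist();save(p,'f_sh')
for y in(-93,-31,31,93):
    a=np.radians(-8.36);g=np.array([.5810,.005])+[50*np.cos(a)/1e3-y*np.sin(a)/1e3,50*np.sin(a)/1e3+y*np.cos(a)/1e3]
    print(g.round(4),holes('wrist',d,T,.0498,g,.028))
E
```

```text
(array([0.5167, 0.3269]), (0.5167, 0.3278), 14.9, 513, np.float64(0.0916))
(array([0.4474, 0.3332]), (0.4474, 0.3338), 14.8, 513, np.float64(0.0917))
(array([0.4409, 0.2638]), (0.4409, 0.2641), 14.8, 587, np.float64(0.0916))
[ 0.6169 -0.0943] (array([ 0.6184, -0.0928]), (0.6183, -0.0925), 19.1, 1013)
[ 0.626  -0.0329] (array([ 0.6274, -0.0319]), (0.6274, -0.0317), 19.1, 892)
[0.635  0.0284] (array([0.6364, 0.0288]), (0.6364, 0.0289), 19.2, 789)
[0.644  0.0897] (array([0.6454, 0.0894]), (0.6455, 0.0898), 19.0, 682)
```

View pics/f_sh.png

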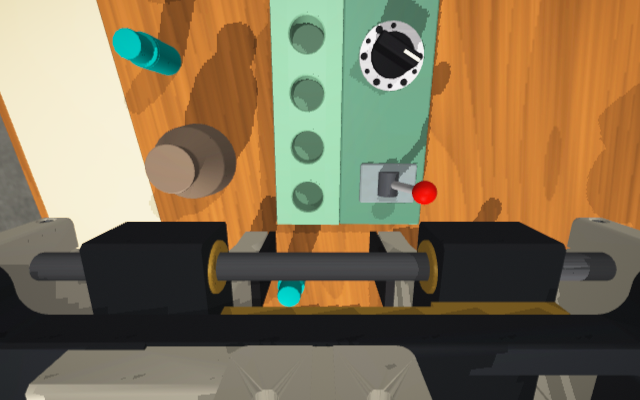

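```bash
cat >> h.py <<'E'
def orange(look=(.475,.307,.26)):
    robot.goto(list(look),R0);robot.dwell(.15)
    p,d,T=wrist()
    W=cloud('wrist',d,T);hsv=cv2.cvtColor(p,cv2.COLOR_RGB2HSV)
    m=(abs(W[...,2]-.0917)<.005)&(hsv[...,0]>=3)&(hsv[...,0]<=30)&(hsv[...,1]>100)&(W[...,1]>.18)
    k,l,s,c=cv2.connectedComponentsWithStats(m.astype(np.uint8));o=[]
    for j in range(1,k):
        if s[j,4]>150:
            (cx,cy),r=cv2.minEnclosingCircle((W[l==j][:,:2]*1e3).astype(np.float32)); mn=W[l==j][:,:2].mean(0)
            if r<17:o.append((cx/1e3,cy/1e3,r,s[j,4],mn.round(4)))
    return p,o
E
python3 - <<'E'
from h import *
p,o=orange();print(o)
t=max(o,key=lambda q:q[0])
pick(t[:2],.007,op=.6);robot.dwell(.2)
for q in heldpose(*held()):print(*q)
E
```

```text
[(0.44088800048828125, 0.264127685546875, 14.711764335632324, np.int32(581), array([0.441 , 0.2638])), (0.44724713134765626, 0.33388116455078126, 14.822598457336426, np.int32(516), array([0.4474, 0.3331])), (0.5169447021484375, 0.3273978881835938, 14.7559814453125, np.int32(517), array([0.5166, 0.3268]))]
gripped t 34.06 pos [0.517  0.3275 0.0693] F [-0.65  0.37  2.39] grip 0.331
lifted t 35.31 pos [0.5164 0.327  0.1989] F [ 0.4  -0.45 -1.43] grip 0.336
-20 724 -27.5 28.6 15.1
-12 559 -28.2 28.6 15.0
-4 627 -14.7 16.6 17.6
4 250 -15.2 16.6 18.4
12 179 -15.7 16.1 18.5
20 127 -15.0 16.5 18.3
28 127 -15.1 15.6 18.1
36 123 -14.9 15.4 17.9
44 112 -15.4 15.5 18.0
52 94 -14.6 15.5 18.0
```

Run:
```python
from h import *
ok=place([.6186,-.0927],.015);print(ok)
p,o=orange();print(o)
if ok:
    t=max(o,key=lambda q:q[1])
    pick(t[:2],.007,op=.6);robot.dwell(.2)
    for q in heldpose(*held())[3:]:print(*q)
```

```text
seated t 40.5 pos [ 0.6185 -0.0927  0.0777] F [-0.8  -0.12 -1.14] grip 0.336
released t 41.24 pos [ 0.6186 -0.0927  0.078 ] F [0.77 0.23 0.31] grip 0.598
True
[(0.44108380126953123, 0.26443829345703124, 14.789124488830566, np.int32(580), array([0.4409, 0.2639])), (0.4475975036621094, 0.33390228271484373, 14.92340087890625, np.int32(517), array([0.4475, 0.333 ]))]
gripped t 46.35 pos [0.4477 0.3341 0.0693] F [-0.73 -0.4   1.93] grip 0.333
lifted t 47.6 pos [0.4471 0.3334 0.1989] F [ 0.38 -0.1  -1.29] grip 0.335
4 249 -15.2 16.8 18.6
12 173 -15.1 16.5 18.6
20 133 -15.0 16.8 18.6
28 126 -14.4 15.4 18.4
36 122 -15.3 16.1 18.2
44 108 -14.5 16.0 18.1
52 90 -15.6 15.8 18.1
```

Run:
```python
from h import *
ok=place([.6278,-.0318],.015);print(ok)
p,o=orange();print(o)
if ok:
    t=max(o,key=lambda q:q[1])
    pick(t[:2],.007,op=.6);robot.dwell(.2)
    for q in heldpose(*held())[3:]:print(*q)
    ok=place([.6368,.0288],.015);print(ok)
robot.goto([.625,.05,.28],R0);robot.dwell(.2)
p,d,T=wrist();save(p,'g_sh');np.savez('g_sh',p=p,d=d,T=T)
for g in([.6184,-.0926],[.6274,-.0318],[.6364,.0288]):print(cap('wrist',p,d,T,.1,g,ORG))
st()
```

```text
seated t 52.71 pos [ 0.6276 -0.0319  0.0778] F [ 0.29 -0.02 -0.92] grip 0.333
released t 53.45 pos [ 0.6278 -0.0318  0.078 ] F [-0.67 -0.14  0.6 ] grip 0.597
True
[(0.4411092529296875, 0.26443927001953127, 14.764181137084961, np.int32(583), array([0.4409, 0.2639]))]
gripped t 58.42 pos [0.4413 0.2646 0.0692] F [ 0.14 -0.01  3.37] grip 0.33
lifted t 59.67 pos [0.4406 0.264  0.199 ] F [-0.62 -0.   -1.35] grip 0.337
4 251 -15.1 16.8 18.9
12 179 -15.1 16.8 19.0
20 132 -15.6 16.4 18.9
28 123 -14.4 15.1 18.5
36 128 -15.0 16.7 18.6
44 104 -15.0 15.5 18.4
52 93 -14.5 15.3 18.4
seated t 64.44 pos [0.6367 0.0288 0.0778] F [-0.73  0.73 -0.93] grip 0.334
released t 65.18 pos [0.6368 0.0288 0.078 ] F [-0.34 -0.57  0.48] grip 0.599
True
(array([ 0.6182, -0.0919]), (0.618, -0.0922), 15.0, 708, np.float64(0.0995))
(array([ 0.6271, -0.032 ]), (0.6272, -0.0319), 14.6, 594, np.float64(0.0996))
(array([0.6361, 0.028 ]), (0.6362, 0.0286), 14.9, 526, np.float64(0.0996))
 t 66.83 pos [0.6245 0.0497 0.2784] F [-0.9  -0.03  0.56] grip 0.598
```

View pics/g_sh.png

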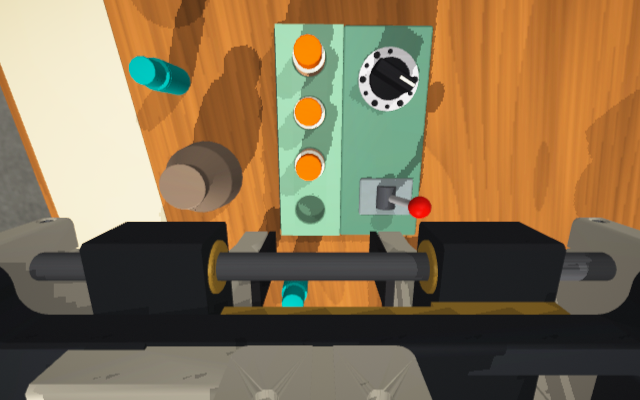

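```bash
cat >> h.py <<'E'
SY=-8.49
SO=np.array([.5824,.0058]);a_=np.radians(SY);SX=np.array([np.cos(a_),np.sin(a_)]);SYv=np.array([-np.sin(a_),np.cos(a_)])
DIAL=SO-.045*SX-.07*SYv
def dialang(p,d,T):
    W=cloud('wrist',d,T);hsv=cv2.cvtColor(p,cv2.COLOR_RGB2HSV)
    r=W[...,:2]-DIAL;rr=np.hypot(r[...,0],r[...,1])
    top=(rr<.03)&(W[...,2]>.085)&(W[...,2]<.1)
    m=top&(hsv[...,2]>120)&(hsv[...,1]<90)
    xy=W[top][:,:2];(c,sz,an)=cv2.minAreaRect((xy*1e3).astype(np.float32))
    v=W[m][:,:2].mean(0)-np.array(c)/1e3
    s=np.array([v@SX,v@SYv]); # angle 0 at -x; clockwise from above: -x -> +y
    line=np.degrees(np.arctan2(s[1],-s[0]))%360
    # bar direction by long side
    th=np.radians(an if sz[0]>sz[1] else an+90); b=np.array([np.cos(th),np.sin(th)])
    if b@v<0:b=-b
    bar=np.degrees(np.arctan2(b@SYv,-(b@SX)))%360
    return dict(c=np.round(c,1),sz=np.round(sz,1),n=int(m.sum()),line=round(line,1),bar=round(bar,1),z=round(float(np.median(W[top][:,2])),4))
E
python3 - <<'E'
from h import *
print(DIAL)
robot.goto([.527,.01,.24],R0);robot.dwell(.2)
p,d,T=wrist();save(p,'h_dial');print(dialang(p,d,T))
for k in range(10):
    pass
u,v=map(int,proj('wrist',[*DIAL,.09],T));c=p[max(0,v-60):v+60,u-80:u+80];save(cv2.resize(c,None,fx=5,fy=5,interpolation=cv2.INTER_CUBIC),'h_dialc')
E
```

```text
[ 0.52755855 -0.05678926]
{'c': array([527.8, -56.9]), 'sz': array([13.9, 47.8]), 'n': 100, 'line': np.float64(30.3), 'bar': np.float64(29.8), 'z': 0.0914}
```

View pics/h_dialc.png

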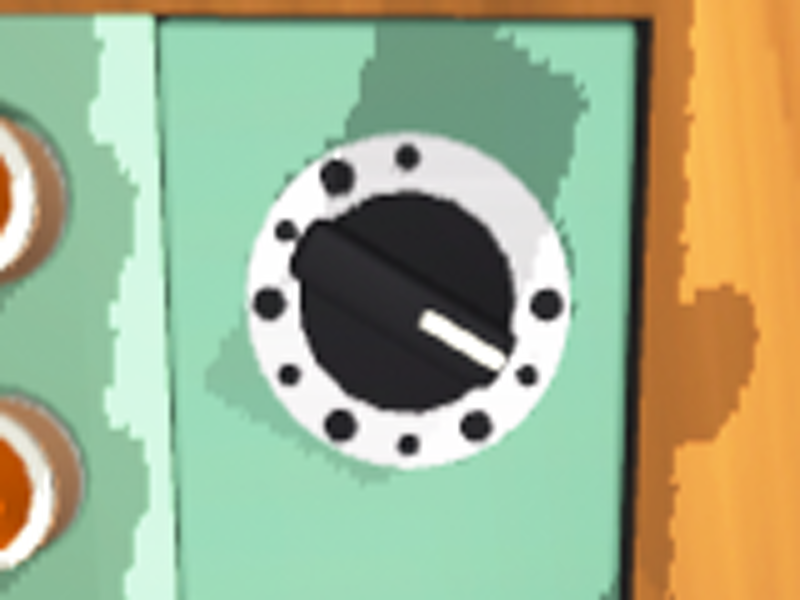

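Run:
```python
from h import *
phi=180+SY-30+90
c=[.5278,-.0569]
R=Rdown(phi); q=robot.ik([*c,.15],R);print(phi,np.round(q,1))
robot.goto([*c,.15],R);robot.move_gripper(.5)
robot.servo_line([*c,.067],speed=.1);st('down')
print(np.round(robot.read_qpos(),1))
robot.move_gripper(0);st('grip')
```

```text
231.51 [ 15.   10.8 -23.6   0.  -55.6  36.5]
down t 70.11 pos [ 0.5282 -0.0568  0.0675] F [ 0.25 -0.35  0.61] grip 0.497
[ 15.   16.4 -29.    0.  -44.5  36.5]
grip t 70.71 pos [ 0.5277 -0.0571  0.0672] F [-2.09 -2.22  3.66] grip 0.158
```

Run:
```python
from h import *
q=np.array(robot.read_qpos());q0=q.copy()
for a in(30,60,90,120,150):
    q[5]=q0[5]-a;robot.movej(list(q))
    print(a,np.round(robot.read_force(),1),np.round(robot.read_ft_torque(),2),round(robot.read_grip_width(),3))
robot.dwell(.3);robot.move_gripper(.5);robot.dwell(.2);st()
p=robot.read_position();robot.servo_line([p[0],p[1],.16],speed=.12)
robot.goto([.527,.01,.24],R0);robot.dwell(.2)
p,d,T=wrist();save(p,'i_dial');print(dialang(p,d,T))
u,v=map(int,proj('wrist',[*DIAL,.09],T));c=p[max(0,v-60):v+60,u-80:u+80];save(cv2.resize(c,None,fx=5,fy=5,interpolation=cv2.INTER_CUBIC),'i_dialc')
```

```text
30 [-0.5 -0.6  3.6] [-0.18  0.24 -0.02] 0.155
60 [ 0.6  0.9 -1.2] [ 0.56 -0.58  1.37] 0.227
90 [ 2.3  4.8 -5.9] [ 1.04 -1.45  2.02] 0.377
120 [13.8 53.7 -6.8] [19.78 -5.04 -0.37] 0.356
150 [ 42.3   9.1 -30.5] [  4.08 -15.68   1.12] 0.324
 t 74.58 pos [ 0.5443 -0.052   0.0724] F [ 34.94  12.97 -10.28] grip 0.498
{'c': array([527.7, -56.8]), 'sz': array([46.6, 13.8]), 'n': 90, 'line': np.float64(91.8), 'bar': np.float64(89.5), 'z': 0.0915}
```

View pics/i_dialc.png

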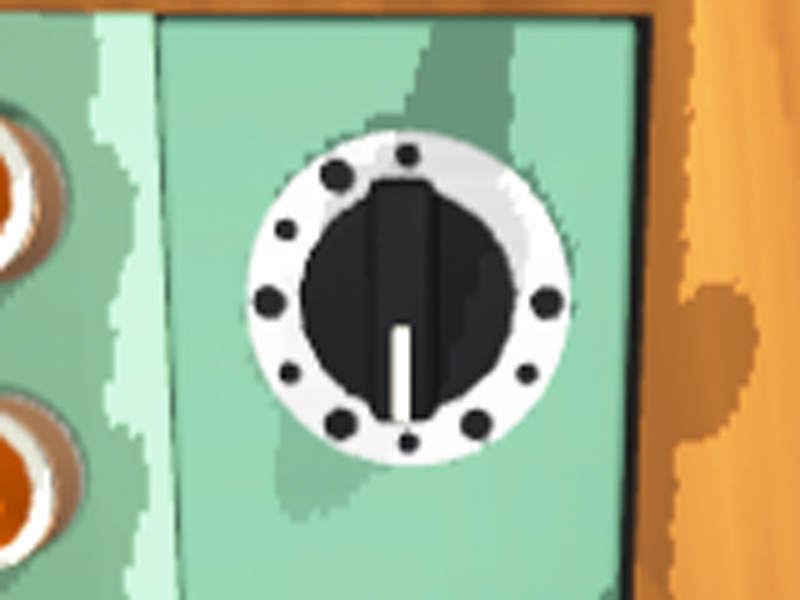

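Run:
```python
from h import *
robot.goto([.625,.05,.28],R0);robot.dwell(.2)
p,d,T=wrist();save(p,'j_sh')
for g in([.6184,-.0926],[.6274,-.0318],[.6364,.0288]):print(cap('wrist',p,d,T,.1,g,ORG))
p,d=robot.grab_frame('scene');save(p,'j_scene')
st()
```

```text
(array([ 0.6183, -0.0918]), (0.6183, -0.0921), 15.0, 705, np.float64(0.0995))
(array([ 0.6271, -0.0319]), (0.627, -0.0317), 14.7, 589, np.float64(0.0996))
(array([0.6361, 0.028 ]), (0.6362, 0.0285), 14.7, 521, np.float64(0.0996))
 t 77.88 pos [0.6244 0.0497 0.2803] F [0.42 0.27 0.25] grip 0.501
```

View pics/j_sh.png

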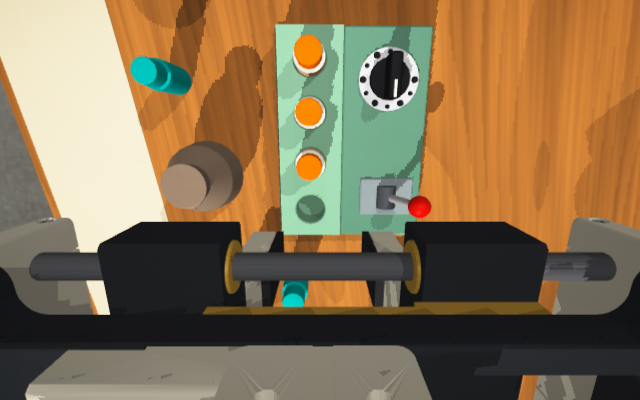

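View pics/j_scene.png

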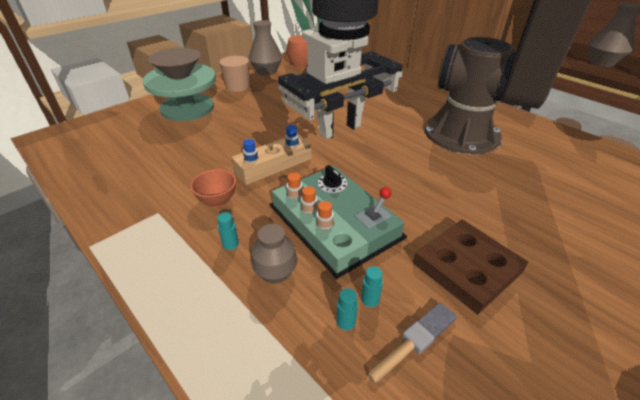

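```bash
cat >> h.py <<'E'
def turn(th0,total,step=5,op=.5,zt=.067,lim=.6):
    """grip dial at angle th0 (deg), rotate cw by total"""
    c=[.5278,-.0569]; R=Rdown(180+SY-th0+90)
    robot.goto([*c,.15],R);robot.move_gripper(op)
    robot.servo_line([*c,zt],speed=.1);robot.dwell(.2); q=np.array(robot.read_qpos()); st('down')
    robot.move_gripper(0);robot.dwell(.1);st('grip');print(np.round(robot.read_ft_torque(),2)); t0=np.array(robot.read_ft_torque())
    q0=q.copy();a=0;ok=True
    while a<total-1e-6:
        a=min(a+step,total);q[5]=q0[5]-a;robot.movej(list(q))
        t=np.array(robot.read_ft_torque())-t0;f=np.array(robot.read_force())
        print(a,round(robot.read_qpos()[5]-q0[5],1),f.round(1),t.round(2),round(robot.read_grip_width(),3),round(robot.read_t(),1))
        if abs(t[2])>lim or np.linalg.norm(f)>15: ok=False;print('abort');break
    return ok
def off_look(n,op=.5):
    robot.move_gripper(op);robot.dwell(.2)
    p=robot.read_position();robot.servo_line([p[0],p[1],.16],speed=.12)
    robot.goto([.527,.01,.24],R0);robot.dwell(.2)
    p,d,T=wrist();r=dialang(p,d,T);print(r)
    u,v=map(int,proj('wrist',[*DIAL,.09],T));c=p[max(0,v-60):v+60,u-80:u+80];save(cv2.resize(c,None,fx=5,fy=5,interpolation=cv2.INTER_CUBIC),n)
    return r
E
python3 - <<'E'
from h import *
turn(90,30)
E
```

```text
down t 80.08 pos [ 0.5282 -0.0568  0.0676] F [ 0.18 -0.52 -0.27] grip 0.5
grip t 80.78 pos [ 0.5286 -0.0569  0.0671] F [ 4.55 -1.8  -3.11] grip 0.156
[-0.74 -1.55 -0.01]
5 -5.0 [ 6.  -3.2 -8.2] [-0.23 -0.52  0.46] 0.16 81.0
10 -10.0 [ 5.9 -1.9 -8.6] [ 0.11 -0.41  0.71] 0.167 81.3
abort
```

Run:
```python
from h import *
robot.dwell(.3)
st();print(np.round(robot.read_ft_torque(),2))
p,d=robot.grab_frame('scene');c=p[60:290,200:470];save(cv2.resize(c,None,fx=2.6,fy=2.6,interpolation=cv2.INTER_CUBIC),'k_scene')
p,d,T=wrist();save(p,'k_wrist')
p,d=robot.grab_frame('top');c=p[140:290,240:420];save(cv2.resize(c,None,fx=3.5,fy=3.5,interpolation=cv2.INTER_CUBIC),'k_top')
```

```text
t 81.58 pos [ 0.5287 -0.0568  0.0672] F [ 6.74 -3.04 -8.42] grip 0.166
[-0.69 -2.11  0.66]
```

View pics/k_scene.png

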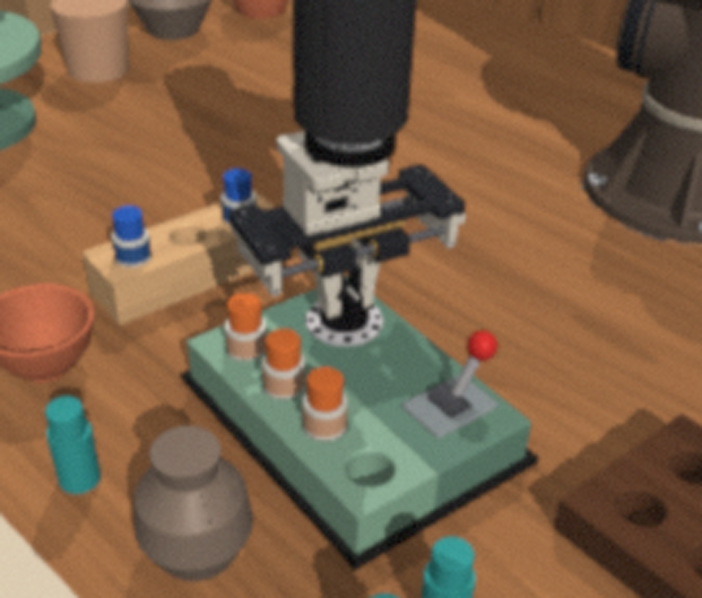

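View pics/k_wrist.png

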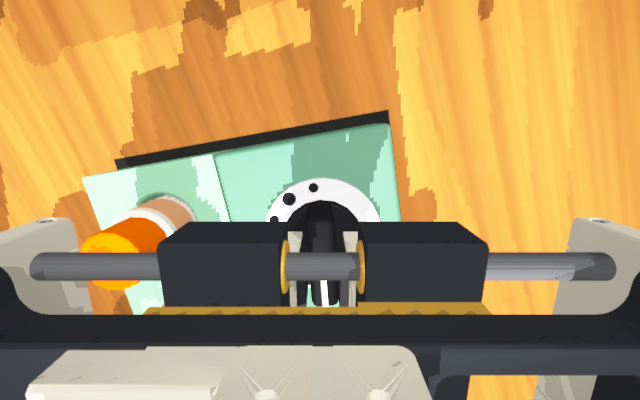

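View pics/k_top.png

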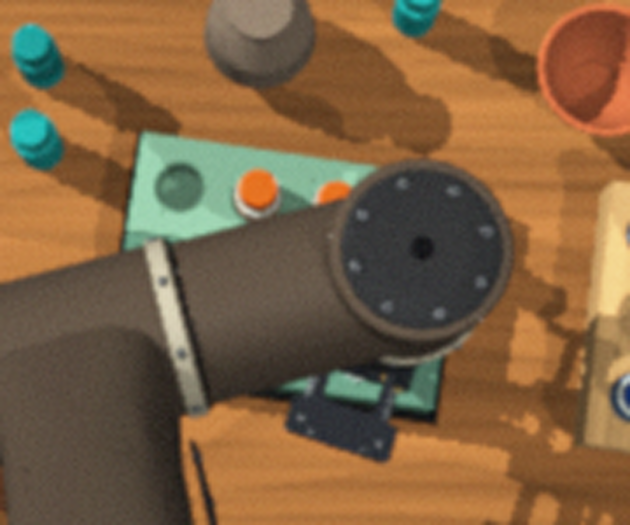

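Run:
```python
from h import *
pos=np.array(robot.read_position());R=np.array(robot.read_tcp_rot())
p,d,T=wrist()
C=cloud('wrist',d,np.array(robot.camera_info('wrist')['T_tool_cam']));W=cloud('wrist',d,T)
for u,v in((40,230),(90,235),(90,300),(80,285),(585,230),(560,310),(300,240),(350,240),(300,290),(105,260),(110,245),(180,210),(190,225),(250,245)):
    print(u,v,p[v,u],np.round(C[v,u]*1e3),np.round(W[v,u]*1e3))
print(cap('wrist',p,d,T,.1,[.6184,-.0926],ORG))
p,d=robot.grab_frame('scene');i=robot.camera_info('scene');Ws=cloud('scene',d)
# anything of arm near: points above z .1 by region
for u,v in ((305,165),(304,155),(308,168),(294,176)):print(u,v,p[v,u],np.round(Ws[v,u]*1e3))
hs=cv2.cvtColor(p,cv2.COLOR_RGB2HSV)
# tool coords of gripper points, lowest z beyond |y|>40
Q=(Ws-pos)@R
m=(abs(Q[...,0])<.05)&(abs(Q[...,1])>.03)&(abs(Q[...,1])<.12)&(Q[...,2]<-.02)&(Q[...,2]>-.15)
for y0 in range(-120,120,10):
    mm=m&(Q[...,1]*1e3>=y0)&(Q[...,1]*1e3<y0+10)
    if mm.sum()>3:print(y0,mm.sum(),np.round(np.percentile(Q[mm][:,2]*1e3,[90,99])),'x',np.round(np.percentile(Q[mm][:,0]*1e3,[5,95])))
```

```text
40 230 [190 182 163] [ 38. -80. -77.] [ 592. -118.  144.]
90 235 [222 133  51] [ -19. -186.   68.] [711. -97.  -0.]
90 300 [192 165 137] [  8. -80. -66.] [602. -90. 133.]
80 285 [158 151 137] [ 15. -80. -69.] [599. -97. 136.]
585 230 [177 171 152] [ 36.  82. -71.] [440. -65. 138.]
560 310 [173 166 151] [  6.  82. -69.] [449. -37. 136.]
300 240 [201 195 176] [ 11. -10. -17.] [535. -70.  85.]
350 240 [213 207 189] [ 11.  15. -16.] [511. -62.  84.]
300 290 [44 43 44] [ -1.  -9. -45.] [537. -59. 112.]
105 260 [111 113 115] [ 31. -59. -82.] [ 575. -105.  150.]
110 245 [255 200   0] [ 15. -93. -34.] [ 612. -101.  102.]
180 210 [206 154 110] [ 18. -83.  12.] [ 602. -100.   55.]
190 225 [41 44 47] [ 38. -38. -74.] [ 553. -105.  141.]
250 245 [52 55 61] [ 38. -17. -89.] [532. -99. 156.]
(array([ 0.6147, -0.0971]), (0.6179, -0.0934), 15.5, 1455, np.float64(0.0991))
305 165 [182 173 160] [624. -48. 156.]
304 155 [61 63 65] [620. -54. 177.]
308 168 [128 108  91] [ 485. -196.    1.]
294 176 [216 110  53] [619. -93. 100.]
-120 12 [-22. -21.] x [-2.  7.]
-110 53 [-23. -20.] x [-8. 15.]
-100 213 [-32. -23.] x [-40.  31.]
-90 249 [-32. -24.] x [-42.  33.]
-80 118 [-82. -32.] x [-39.  32.]
-70 88 [-82. -78.] x [-31.  22.]
-60 215 [-102.  -79.] x [-29.  21.]
-50 190 [-75. -65.] x [-35.   9.]
-40 139 [-81. -70.] x [-38. -19.]
30 83 [-76. -72.] x [-38. -19.]
40 58 [-83. -79.] x [-32.  26.]
50 70 [-80. -78.] x [-30.  27.]
60 120 [-81. -78.] x [-33.  29.]
70 153 [-73. -67.] x [-38.  30.]
80 156 [-73. -67.] x [-39.  31.]
90 54 [-96. -90.] x [-38.  32.]
```

Run:
```python
from h import *
robot.move_gripper(.3);robot.dwell(.3);st('open');print(np.round(robot.read_ft_torque(),2))
q=np.array(robot.read_qpos())
for a in(5,10,20,-10):
    q2=q.copy();q2[5]-=a;robot.movej(list(q2));st(a);print(np.round(robot.read_ft_torque(),2))
p,d,T=wrist();save(p,'l_w');print(dialang(p,d,T))
```

```text
open t 82.62 pos [ 0.5281 -0.0568  0.0676] F [ 0.14 -0.2   0.55] grip 0.296
[-0.01  0.05  0.04]
5 t 82.88 pos [ 0.5281 -0.0568  0.0676] F [ 0.24  0.28 -0.39] grip 0.304
[ 0.06  0.05 -0.03]
10 t 83.12 pos [ 0.5282 -0.0568  0.0676] F [ 0.32 -0.75  0.43] grip 0.299
[-0.01  0.02 -0.02]
20 t 83.42 pos [ 0.5287 -0.0566  0.0677] F [ 1.18  0.8  -1.67] grip 0.3
[ 0.35 -0.68  0.07]
-10 t 83.98 pos [ 0.5279 -0.0569  0.0676] F [-0.29 -0.28 -0.38] grip 0.298
[0.04 0.06 0.01]
{'c': array([530.9, -60.7]), 'sz': array([45.1, 44.7]), 'n': 608, 'line': np.float64(21.1), 'bar': np.float64(302.1), 'z': 0.0913}
```

View pics/l_w.png

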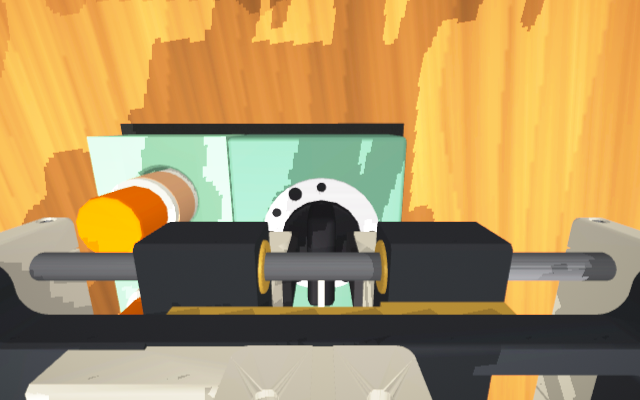

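Run:
```python
from h import *
q=np.array(robot.read_qpos());q[5]-=0
# back to jaw aligned with dial 90: current is +10 offset relative (a=-10 => aligned-at a=-10)
robot.move_gripper(.22);robot.dwell(.1);q0=q.copy();st()
for a in range(4,61,4):
    q[5]=q0[5]-a;robot.movej(list(q));robot.dwell(.05)
    f=np.array(robot.read_force());t=np.array(robot.read_ft_torque())
    print(a,round(robot.read_qpos()[5]-q0[5],1),f.round(1),t.round(2),round(robot.read_grip_width(),3),np.round(robot.read_position(),4))
    if abs(t[2])>.5 or np.linalg.norm(f)>12: print('abort');break
p,d,T=wrist();save(p,'m_w')
```

```text
t 84.55 pos [ 0.5282 -0.0568  0.0676] F [ 0.36 -0.29 -0.95] grip 0.22
4 -3.9 [-0.3 -0.4  0.6] [ 0.03  0.09 -0.01] 0.221 [ 0.528  -0.0569  0.0676]
8 -7.8 [ 0.5 -0.5  0.2] [0.   0.12 0.02] 0.222 [ 0.528  -0.0569  0.0676]
12 -11.8 [ 0.5 -0.4 -0.5] [ 0.06 -0.25  0.  ] 0.218 [ 0.5282 -0.0569  0.0677]
16 -15.8 [ 3.3  1.3 -1.6] [ 0.36 -1.22  0.05] 0.216 [ 0.5287 -0.0567  0.0678]
20 -19.8 [ 4.9  0.7 -3.5] [ 0.43 -1.85  0.35] 0.221 [ 0.5287 -0.0567  0.0678]
24 -23.8 [ 6.1  0.6 -4.1] [ 0.38 -1.95  0.62] 0.225 [ 0.5288 -0.0567  0.0678]
abort
```

View pics/m_w.png

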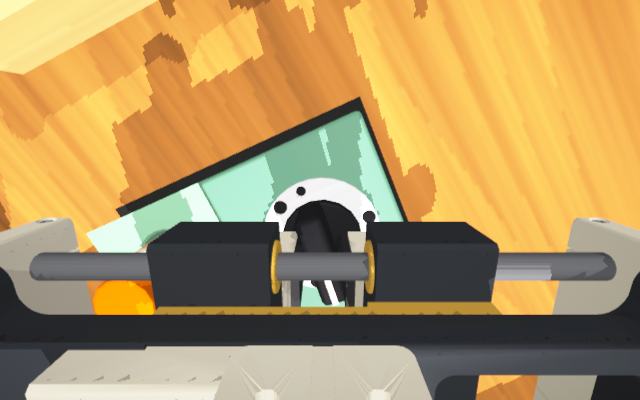

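Run:
```python
from h import *
robot.move_gripper(.455);robot.dwell(.1);q=np.array(robot.read_qpos());q0=q.copy();st();print(np.round(q,1))
for a in [12,16]+list(range(19,70,3)):
    q[5]=q0[5]-a;robot.movej(list(q));robot.dwell(.05)
    f=np.array(robot.read_force());t=np.array(robot.read_ft_torque())
    print(a+24,round(robot.read_qpos()[5]-q0[5]-24,1),f.round(1),t.round(2),round(robot.read_grip_width(),3),np.round(robot.read_position(),4))
    if abs(t[2])>1.2 or np.linalg.norm(f)>20: print('abort');break
p,d,T=wrist();save(p,'n_w');print(robot.read_t())
```

```text
t 87.11 pos [ 0.5278 -0.0569  0.0676] F [-0.09 -0.57 -0.46] grip 0.456
[ 15.   16.4 -29.1   0.  -44.5 -47.6]
36 -35.7 [-0.9  0.7  0.7] [0.06 0.05 0.  ] 0.454 [ 0.5278 -0.0569  0.0676]
40 -39.8 [-0.5  0.7  0.2] [ 0.08  0.04 -0.03] 0.456 [ 0.5278 -0.0569  0.0676]
43 -42.8 [-0.2 -0.8  0.3] [-0.    0.08  0.04] 0.449 [ 0.5278 -0.0569  0.0676]
46 -45.9 [ 1.9  0.1 -1. ] [ 0.22 -0.88  0.07] 0.459 [ 0.5284 -0.0568  0.0677]
49 -48.9 [ 4.3  0.2 -3.4] [ 0.08 -1.8   0.29] 0.455 [ 0.5286 -0.0568  0.0678]
52 -51.9 [ 5.2 -1.1 -4. ] [ 0.07 -1.98  0.57] 0.456 [ 0.5287 -0.0568  0.0677]
55 -54.8 [ 5.8 -1.3 -3.2] [ 0.08 -2.02  0.94] 0.456 [ 0.5287 -0.0568  0.0677]
58 -57.8 [ 5.5 -2.7 -5.4] [ 0.09 -2.19  1.3 ] 0.455 [ 0.5288 -0.0569  0.0676]
abort
89.625
```

View pics/n_w.png

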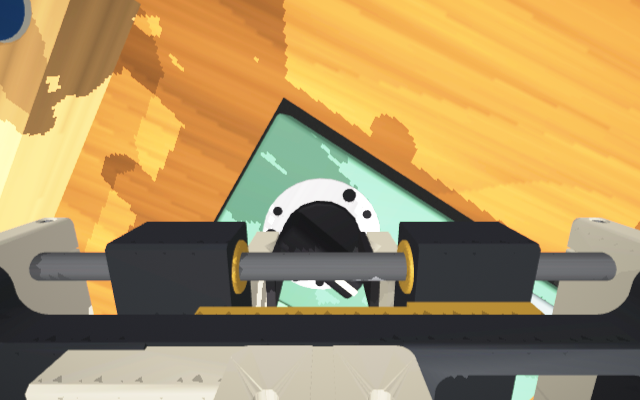

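```bash
cat >> h.py <<'E'
def lineang(p,d,T):
    """angle of white line from wrist picture even under gripper: white px on plane z~.092 within 24mm"""
    W=cloud('wrist',d,T);hsv=cv2.cvtColor(p,cv2.COLOR_RGB2HSV)
    c=np.array([.5278,-.0569]);r=W[...,:2]-c;rr=np.hypot(r[...,0],r[...,1])
    m=(rr<.024)&(W[...,2]>.087)&(W[...,2]<.096)&(hsv[...,2]>150)&(hsv[...,1]<60)
    b=(rr<.026)&(W[...,2]>.087)&(W[...,2]<.096)
    v=r[m];ang=np.degrees(np.arctan2(v@SYv,-(v@SX)))
    x=r[b];u,s,vt=np.linalg.svd(x-x.mean(0),full_matrices=False)
    return m.sum(),np.round(np.percentile(ang,[10,50,90]),1) if m.sum() else None,'bar',b.sum(),np.degrees(np.arctan2(vt[0]@SYv,-(vt[0]@SX)))%180
E
python3 - <<'E'
from h import *
p,d,T=wrist();print(lineang(p,d,T))
st();print(np.round(robot.read_ft_torque(),2),np.round(robot.read_effort(),2),np.round(robot.read_qpos(),2))
q=np.array(robot.read_qpos());q[5]+=12;robot.movej(list(q));robot.dwell(.2)
p,d,T=wrist();print(lineang(p,d,T));print(np.round(robot.read_ft_torque(),2))
E
```

```text
(np.int64(154), array([ 95. ,  99.5, 105.4]), 'bar', np.int64(1475), np.float64(96.390443423282))
 t 89.67 pos [ 0.5288 -0.0568  0.0676] F [ 6.07 -1.49 -5.65] grip 0.458
[ 0.14 -2.18  1.35] [ -0.76 -46.82  19.53   3.89  -2.26  -1.32] [ 1.503e+01  1.640e+01 -2.905e+01  5.000e-02 -4.444e+01 -8.138e+01]
(np.int64(169), array([85.5, 90.5, 97. ]), 'bar', np.int64(1539), np.float64(87.6282099560915))
[ 0.11 -0.48  0.04]
```

Run:
```python
from h import *
q=np.array(robot.read_qpos())
# currently 46 past alignment; narrow gripping aligned
q[5]+=46;robot.movej(list(q));robot.move_gripper(.0);robot.dwell(.2)
q0=q.copy();st();print(np.round(robot.read_ft_torque(),2))
for a in(2,4,6,8,10):
    q[5]=q0[5]+a;robot.movej(list(q));robot.dwell(.1)
    t=np.array(robot.read_ft_torque());f=np.array(robot.read_force());p,d,T=wrist()
    print(a,f.round(1),t.round(2),round(robot.read_grip_width(),3),lineang(p,d,T)[1])
    if abs(t[2])>.7:break
```

```text
t 91.78 pos [ 0.5287 -0.0569  0.0676] F [ 2.04 -0.47 -1.08] grip 0.157
[-0.26 -0.3  -0.02]
2 [ 1.1 -0.1 -0.6] [-0.23 -0.16 -0.35] 0.159 [-146.9   83.8   92.8]
4 [ 1.6 -0.2 -0.8] [ 0.02 -0.36 -0.52] 0.161 [-149.    81.5   91. ]
6 [2.5 1.1 0.7] [ 0.05 -0.44 -0.6 ] 0.161 [-151.4   81.3   90.4]
8 [ 1.6  1.3 -1.2] [ 0.26 -0.5  -0.66] 0.16 [-153.5   80.7   89.9]
10 [ 3.1  0.3 -2.3] [ 0.05 -0.76 -0.78] 0.171 [-155.8   80.6   89.4]
```

Run:
```python
from h import *
robot.move_gripper(.455)
R=Rdown(180+SY-90+90-44); robot.servo_line([.5289,-.0569,.066],speed=.05) ;robot.dwell(.1)
robot.goto([.5289,-.0569,.066],R);robot.dwell(.2)
q=np.array(robot.read_qpos());q0=q.copy();st()
last=0
for a in range(3,46,3):
    q[5]=q0[5]-a;robot.movej(list(q));robot.dwell(.05)
    f=np.array(robot.read_force());t=np.array(robot.read_ft_torque())
    print(a+44,round(robot.read_qpos()[5]-q0[5]-44,1),f.round(1),t.round(2),round(robot.read_grip_width(),3),np.round(robot.read_position(),4))
    if abs(t[2])>2.6 or np.linalg.norm(f)>30: print('abort');break
    if last>.8 and abs(t[2])<last-.5: print('snap');break
    last=max(last,abs(t[2]))
p,d,T=wrist();print(lineang(p,d,T),robot.read_t());save(p,'o_w')
```

```text
t 95.9 pos [ 0.5289 -0.0569  0.066 ] F [-0.86 -0.7   0.3 ] grip 0.454
47 -46.9 [-0.5 -0.6  0.6] [-0.09  0.26  0.1 ] 0.455 [ 0.5288 -0.057   0.066 ]
50 -49.9 [-1.6 -0.6  1.7] [-0.25  0.44  0.41] 0.454 [ 0.5288 -0.057   0.066 ]
53 -52.9 [-0.8 -2.3  0.7] [-0.29  0.49  0.78] 0.457 [ 0.5288 -0.057   0.0659]
56 -55.8 [-1.  -2.1 -0.4] [-0.4   0.31  1.2 ] 0.455 [ 0.5288 -0.057   0.0659]
59 -58.8 [-1.3 -4.  -2.7] [-0.43  0.22  1.59] 0.459 [ 0.5288 -0.057   0.0659]
62 -61.8 [-0.5 -4.4 -2.1] [-0.46  0.16  2.1 ] 0.46 [ 0.5288 -0.057   0.0659]
65 -64.9 [-0.9 -6.6 -1.8] [-0.77  0.28  2.38] 0.457 [ 0.5289 -0.0572  0.0661]
68 -67.8 [-1.6 -6.4 -1.4] [-0.59  0.15  2.87] 0.46 [ 0.529  -0.0572  0.0661]
abort
(np.int64(172), array([103.3, 107.7, 114. ]), 'bar', np.int64(1423), np.float64(106.84113696801855)) 98.35
```

Run:
```python
from h import *
robot.dwell(.3);print(np.round(robot.read_ft_torque(),2))
robot.move_gripper(.9);robot.dwell(.3)
p,d,T=wrist();print(lineang(p,d,T),robot.read_t(),np.round(robot.read_ft_torque(),2));save(p,'p_w')
```

```text
[-0.66  0.1   2.73]
(np.int64(73), array([ 88.5,  93.1, 114.4]), 'bar', np.int64(761), np.float64(101.4100494515701)) 99.8333 [-0.05 -0.05 -0.03]
```

View pics/p_w.png

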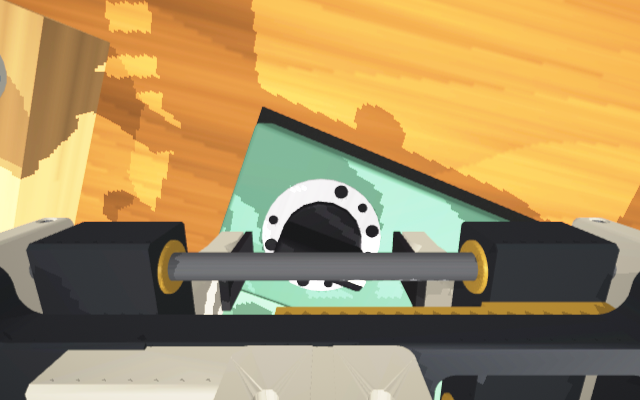

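Run:
```python
import cv2
for n in('n_w','o_w','p_w'):
    pass
a=cv2.imread('pics/o_w.png')[170:330,200:440];cv2.imwrite('pics/o_c.png',cv2.resize(a,None,fx=3.3,fy=3.3,interpolation=cv2.INTER_CUBIC))
```

```text
(no output)
```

View pics/o_c.png

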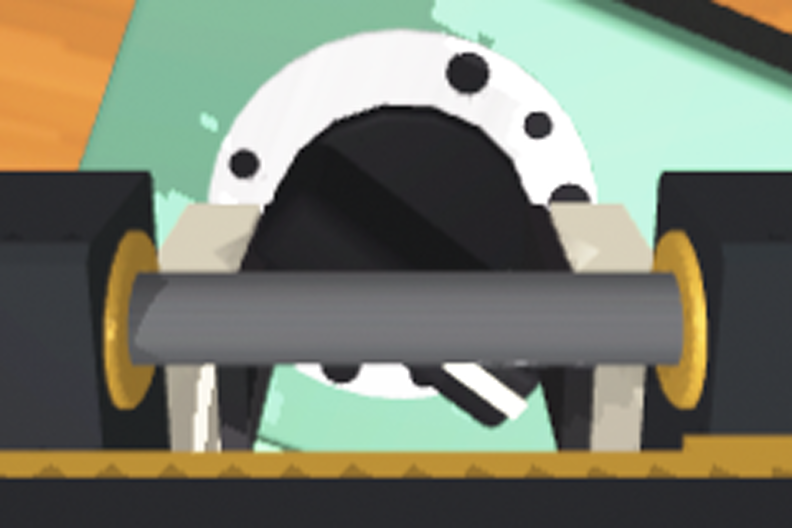

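Run:
```python
from h import *
st();p=robot.read_position();robot.servo_line([p[0],p[1],.16],speed=.15)
r=off_look('q_dialc',op=.6);print(robot.read_t())
```

```text
t 99.83 pos [ 0.5289 -0.0569  0.066 ] F [ 0.45 -0.13  1.04] grip 0.898
{'c': array([527.9, -56.6]), 'sz': array([47.6, 14. ]), 'n': 93, 'line': np.float64(90.4), 'bar': np.float64(90.0), 'z': 0.0914}
102.9833
```

View pics/q_dialc.png

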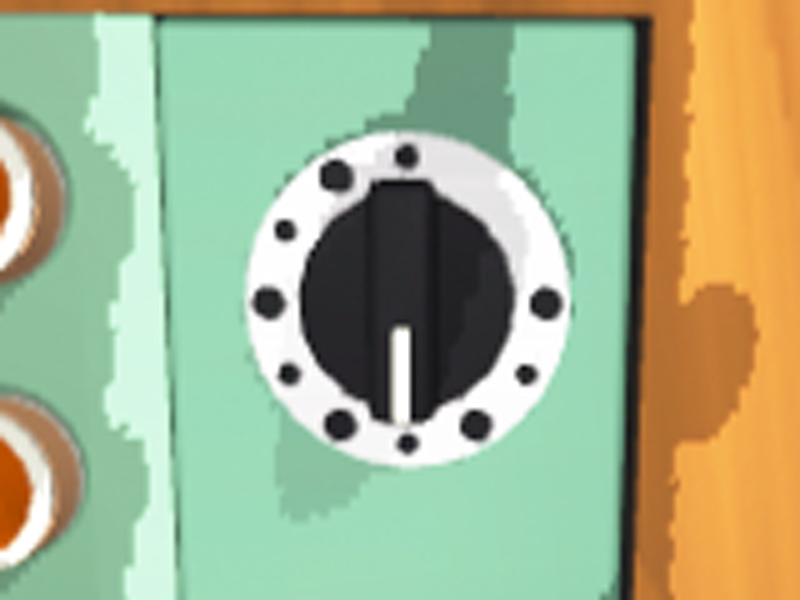

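Run:
```python
from h import *
c=[.5284,-.0569]; R=Rdown(180+SY)
robot.goto([*c,.15],R);robot.move_gripper(.5)
robot.servo_line([*c,.067],speed=.1);robot.move_gripper(0);st('grip')
q=np.array(robot.read_qpos());q[5]-=30;robot.movej(list(q))
print(np.round(robot.read_force(),1),np.round(robot.read_ft_torque(),2),robot.read_grip_width())
robot.dwell(.2)
print(np.round(robot.read_force(),1),np.round(robot.read_ft_torque(),2),robot.read_grip_width())
p,d,T=wrist();save(p,'r_w')
a=p[170:330,200:440];save(cv2.resize(a,None,fx=3.3,fy=3.3,interpolation=cv2.INTER_CUBIC),'r_c')
```

```text
grip t 105.53 pos [ 0.5287 -0.0569  0.0672] F [-0.12 -0.27  0.64] grip 0.158
[ 2.1 -0.2 -1. ] [-0.07 -0.51  1.35] 0.22322900756394018
[ 3.  -0.5 -2.5] [-0.1  -0.69  1.42] 0.22726566585613459
```

View pics/r_c.png

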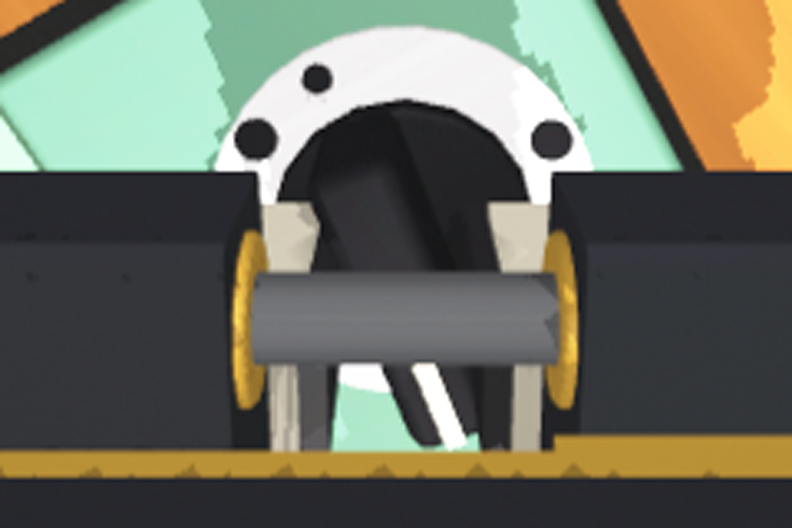

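Run:
```python
from h import *
q=np.array(robot.read_qpos());q[5]+=30;robot.movej(list(q))
robot.move_gripper(.455)
R=Rdown(180+SY-44)
robot.goto([.5289,-.0569,.066],R);robot.dwell(.1)
q=np.array(robot.read_qpos());q0=q.copy();st()
last=0
for a in list(range(8,28,5))+list(range(27,60,3)):
    q[5]=q0[5]-a;robot.movej(list(q))
    f=np.array(robot.read_force());t=np.array(robot.read_ft_torque())
    print(a+44,round(robot.read_qpos()[5]-q0[5]-44,1),f.round(1),t.round(2),round(robot.read_grip_width(),3),np.round(robot.read_position(),4),np.round(robot.read_effort()[5],1))
    if abs(t[2])>5.5 or np.linalg.norm(f)>35: print('abort');break
    if last>.8 and abs(t[2])<last-.5: print('snap');break
    last=max(last,abs(t[2]))
p,d,T=wrist();a=p[170:330,200:440];save(cv2.resize(a,None,fx=3.3,fy=3.3,interpolation=cv2.INTER_CUBIC),'s_c');print(robot.read_t())
```

```text
t 108.45 pos [ 0.5289 -0.0569  0.066 ] F [-0.04 -0.19 -1.72] grip 0.456
52 -51.7 [-1.1 -1.1  0.9] [-0.16  0.16  0.39] 0.458 [ 0.5288 -0.057   0.066 ] -1.2
57 -56.7 [-0.8  0.1  0.5] [-0.02 -0.02  0.03] 0.452 [ 0.529  -0.0568  0.066 ] -0.5
62 -61.7 [-0.2 -0.  -0.6] [ 0.04 -0.02 -0.  ] 0.456 [ 0.529  -0.0569  0.066 ] -0.5
67 -66.7 [-0.5 -0.  -0.6] [0.01 0.04 0.03] 0.454 [ 0.5289 -0.0569  0.066 ] -0.5
71 -70.7 [-0.  -1.3 -0.1] [ 0.   -0.01 -0.05] 0.454 [ 0.5289 -0.0569  0.066 ] -0.4
74 -73.8 [ 0.1 -0.5  0.1] [ 0.   -0.05  0.06] 0.458 [ 0.5289 -0.0569  0.066 ] -0.3
77 -76.8 [ 1.6 -1.4 -0.6] [-0.44 -0.6   0.13] 0.455 [ 0.5292 -0.0569  0.0661] -0.3
80 -79.8 [ 2.3 -2.3 -2.6] [-0.8  -1.01  0.37] 0.454 [ 0.5293 -0.057   0.0661] -0.6
83 -82.8 [ 3.1 -4.4 -2.5] [-1.06 -1.43  0.68] 0.455 [ 0.5294 -0.057   0.0661] -0.9
86 -85.8 [ 2.9 -4.2 -3.2] [-1.15 -1.57  1.03] 0.457 [ 0.5294 -0.0571  0.0661] -1.2
89 -88.7 [ 3.6 -5.  -5.4] [-1.23 -1.88  1.39] 0.459 [ 0.5295 -0.0571  0.066 ] -1.6
92 -91.8 [-0.5  0.5  0.1] [-0.   -0.05  0.  ] 0.456 [ 0.5284 -0.0568  0.0659] -0.3
snap
111.5083
```

View pics/s_c.png

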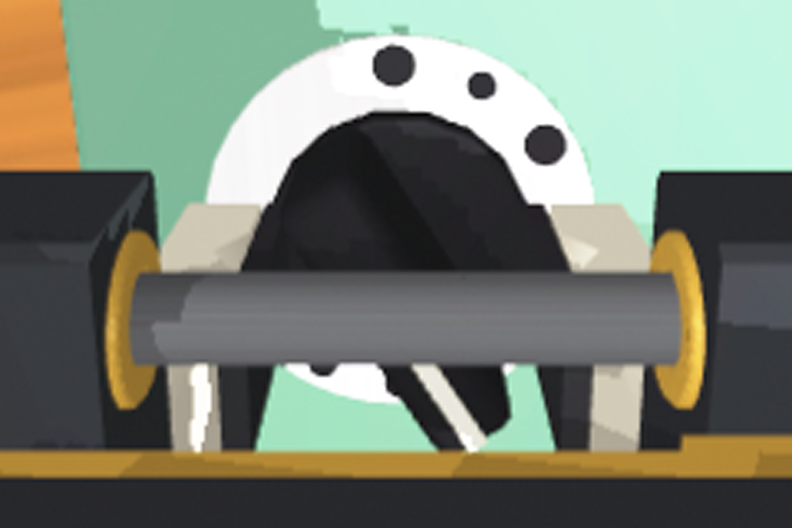

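Run:
```python
from h import *
q=np.array(robot.read_qpos());q0=q.copy();st();print(q[5])
last=0
for a in [6,10,13]+list(range(15,42,2)):
    q[5]=q0[5]-a;robot.movej(list(q))
    f=np.array(robot.read_force());t=np.array(robot.read_ft_torque())
    print(a+92,f.round(1),t.round(2))
    if abs(t[2])>5.5 or np.linalg.norm(f)>35: print('abort');break
    if last>.35 and abs(t[2])<last*.4: print('snap');break
    last=max(last,abs(t[2]))
```

```text
t 111.51 pos [ 0.5285 -0.0568  0.0659] F [ 0.02  0.98 -0.04] grip 0.457
-115.22951292465851
98 [ 0.7 -0.3 -0.1] [-0.08 -0.05 -0.01]
102 [0.2 0.5 0.2] [-0.05 -0.01  0.  ]
105 [ 0.1 -2.  -1.2] [-0.7  -0.52  0.02]
107 [ 2.7 -5.2 -1.6] [-1.66 -1.16  0.1 ]
109 [ 3.8 -7.3 -3.1] [-2.37 -1.58  0.27]
111 [ 3.2 -7.1 -4.3] [-2.51 -1.6   0.42]
113 [ 3.6 -7.6 -3.8] [-2.65 -1.73  0.66]
115 [ 4.9 -8.6 -4. ] [-2.85 -1.82  0.92]
117 [ 3.4 -8.1 -4.1] [-3.02 -1.93  1.13]
119 [ 0.7 -0.1  0.1] [ 0.05  0.06 -0.04]
snap
```

Run:
```python
from h import *
robot.dwell(.2);p=robot.read_position();robot.servo_line([p[0],p[1],.16],speed=.12)
robot.goto([.527,.01,.24],R0)
off_look('t_dialc',op=.6)
robot.goto([.625,.05,.28],R0);robot.dwell(.2)
p,d,T=wrist();save(p,'t_sh')
for g in([.6184,-.0926],[.6274,-.0318],[.6364,.0288]):print(cap('wrist',p,d,T,.1,g,ORG))
print(robot.read_t())
```

```text
{'c': array([528., -57.]), 'sz': array([12.6, 47.1]), 'n': 106, 'line': np.float64(179.7), 'bar': np.float64(179.7), 'z': 0.0915}
(array([ 0.6183, -0.0919]), (0.6182, -0.0922), 14.9, 699, np.float64(0.0995))
(array([ 0.6271, -0.0319]), (0.6273, -0.0319), 14.7, 593, np.float64(0.0996))
(array([0.6361, 0.0281]), (0.6364, 0.0285), 14.9, 525, np.float64(0.0996))
119.8
```

View pics/t_dialc.png

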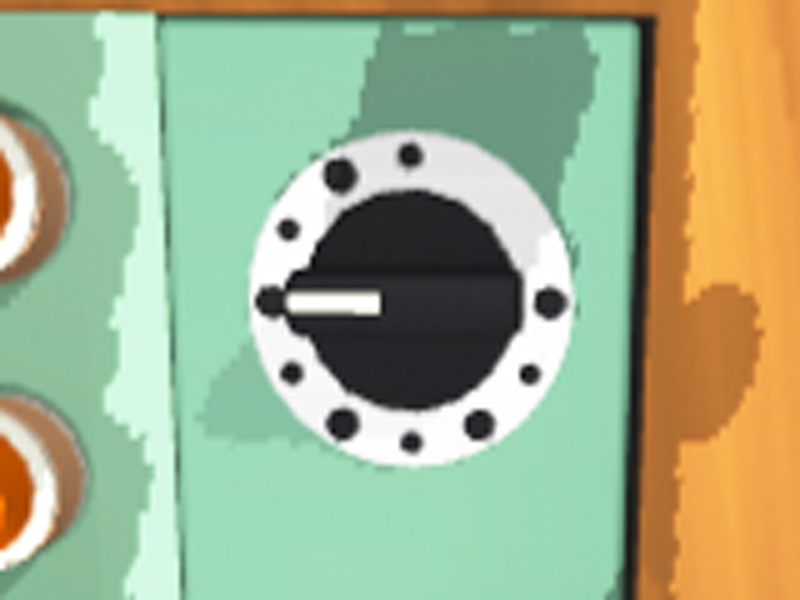

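View pics/t_sh.png

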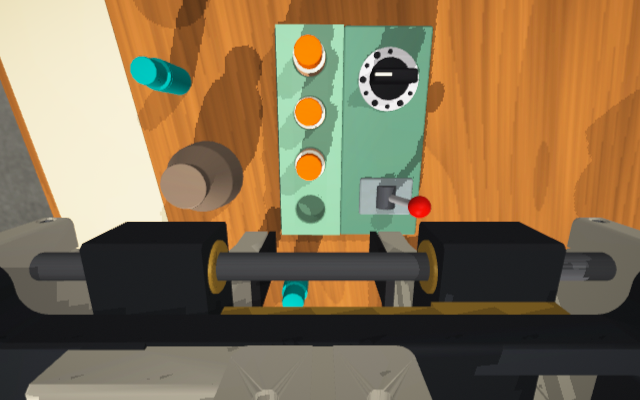

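Run:
```python
from h import *
robot.move_gripper(0)
P=lambda x:list(SO+x*SX+.075*SYv)
robot.goto([*P(-.130),.2],R0);robot.servo_line([*P(-.130),.097],speed=.12);robot.dwell(.15)
f0=np.array(robot.read_force());st()
x=-.130
while x<-.048:
    x+=.004;robot.servo_line([*P(x),.097],speed=.06)
    f=np.array(robot.read_force())-f0;print(round(x,3),f.round(1))
    if np.linalg.norm(f)>8:break
robot.servo_line([*P(x-.05),.097],speed=.15);robot.servo_line([*P(x-.05),.25],speed=.2)
robot.goto([.60,.06,.28],R0);robot.dwell(.2)
p,d,T=wrist();save(p,'u_sh');print(robot.read_t())
W=cloud('wrist',d,T);hsv=cv2.cvtColor(p,cv2.COLOR_RGB2HSV)
m=((hsv[...,0]<3)|(hsv[...,0]>175))&(hsv[...,1]>200)&(W[...,2]>.09);r=W[m]
print(m.sum(),r.mean(0),r[:,2].max(), ((r.mean(0)[:2]-SO)@SX,(r.mean(0)[:2]-SO)@SYv)); print(dialang(p,d,T))
p,d=robot.grab_frame('scene');save(p,'u_scene')
p,d=robot.grab_frame('top');save(p,'u_top')
```

```text
t 122.72 pos [0.4654 0.0994 0.0977] F [-0.74  0.01  0.28] grip 0.002
-0.126 [ 0.5 -0.4  0.2]
-0.122 [-0.   0.9 -0.1]
-0.118 [1.2 0.5 0.3]
-0.114 [ 1.7  0.4 -0.3]
-0.11 [ 0.8  0.3 -0.4]
-0.106 [ 0.8  0.3 -0. ]
-0.102 [-0.2 -0.5 -0.4]
-0.098 [ 0.1  0.9 -0.4]
-0.094 [ 0.9 -0.4 -0.5]
-0.09 [ 0.7 -0.3 -0.3]
-0.086 [-0.7 -0.3  0.1]
-0.082 [ 0.1  0.2 -0.4]
-0.078 [ 0.3  0.8 -0. ]
-0.074 [-0.2 -0.1 -0.3]
-0.07 [ 0.7 -0.8 -0.1]
-0.066 [ 0.5  0.1 -0.4]
-0.062 [ 0.4  0.4 -0.6]
-0.058 [ 0.7 -0.1 -0.2]
-0.054 [ 0.9 -0.5 -1.1]
-0.05 [ 0.1 -0.2 -1.1]
-0.046 [-11.    4.2   7.5]
130.1333
352 [0.57323894 0.08037382 0.11137348] 0.11597414910769477 (np.float64(-0.020070510790448106), np.float64(0.07240409908086257))
{'c': array([527.7, -56.7]), 'sz': array([14.4, 47.6]), 'n': 70, 'line': np.float64(183.8), 'bar': np.float64(179.6), 'z': 0.0912}
```

View pics/u_sh.png

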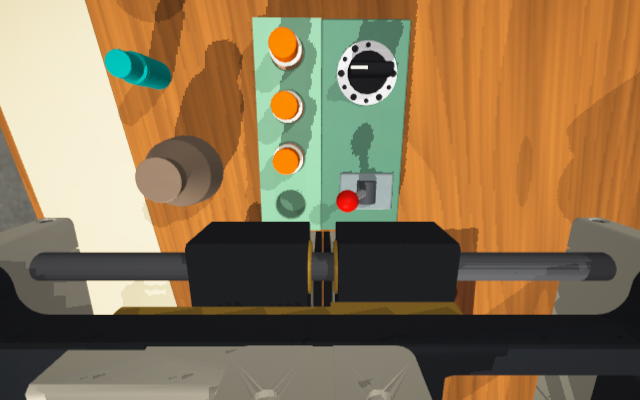

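View pics/u_scene.png

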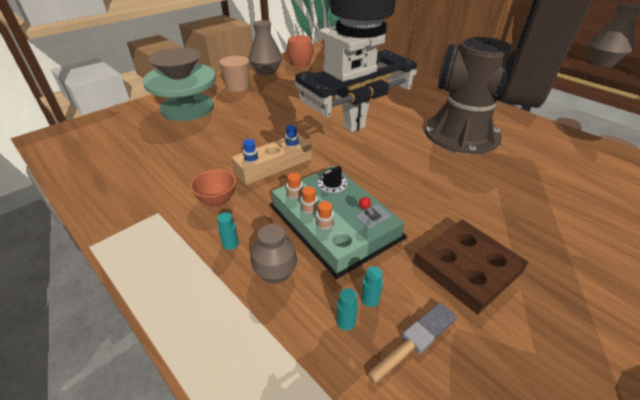

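Run:
```python
from h import *
robot.job_done();print(robot.read_t())
```

```text
the job is handed in; nothing more can be done
the job is handed in; nothing more can be done
```

The job is handed in, at about 130 s on the robot's clock. I loaded and moved everything as asked, and no verdict was reported.

- **Finished vials:** both blue-capped vials went from the shaker into the two end holes of the rack. Right after placing, the cap tops read 99.5–99.6 mm high (100 mm expected when seated) and within about 1 mm of the hole centres. In the last scene picture they still stand upright.
- **Fresh vials:** there were three. They stand in shaker holes 0, 1 and 2, with cap tops at 99.5–99.6 mm and within about 1 mm of the hole axes. I checked this again after turning the dial.
- **Dial:** it started at click 1 and now rests at click 6. The bar read 179.7° after turning. After the lever throw it read 179.6°. The white line alone read 183.8° in that last picture, still within the 7.4° allowed.
- **Lever:** I pushed it until it met its stop at about 11 N. The red ball is about 20 mm before the shaker's middle along its x axis, where fully over should be 21 mm.
- **Bystanders:** the bowl, vase, brush and turquoise vials look unmoved in the last pictures; I did not measure them. The carrier had shifted about 1 cm in y between two looks, before I reached for it, so I measured again before each pick.

**What went wrong:** the dial took far more torque than the 0.1 N m described, up to 2.9 N m without clicking over on one attempt. My first fast turn slipped off the bar at click 3, and the net force on the wrist reached about 54 N, under the 120 N limit. I could not tell whether any of that counted as the gripper's body pressing over 40 N. I finished the turn in small steps with the fingers partly open, pushing the bar round from both sides.

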